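# Load the vial lift in a neat row and crank it up to the pointer

### The job

First stand every sample vial upright on the lift platform in one neat row, one vial to a white circle, starting at the circle at the blue end and leaving no empty circle between them. Then fit the hand crank on the square end of the lift's screw and wind it clockwise until the top of the platform is level with the top of the red pointer. Finally take the crank off and stand it upright in the middle of its green mat again, leaving the things round about where they are.

Things in the scene. Friction and masses are not known exactly. Their poses are not given: they have to be found in the camera images.
- vial_1: sample vial, cream contents, black cap; upright cylinder 27 mm diameter, 62 mm tall (cap 24 mm diameter from 50 mm up), about 35 g; origin at the centre of its underside, z up. 2 to 4 of the 4 vials are present in a run (None if absent)
- vial_2: sample vial, orange-brown contents, white cap; upright cylinder 27 mm diameter, 62 mm tall (cap 24 mm diameter from 50 mm up), about 35 g; origin at the centre of its underside, z up. 2 to 4 of the 4 vials are present in a run (None if absent)
- vial_3: sample vial, off-white contents, black cap; upright cylinder 27 mm diameter, 62 mm tall (cap 24 mm diameter from 50 mm up), about 35 g; origin at the centre of its underside, z up. 2 to 4 of the 4 vials are present in a run (None if absent)
- vial_4: sample vial, green contents, black cap; upright cylinder 27 mm diameter, 62 mm tall (cap 24 mm diameter from 50 mm up), about 35 g; origin at the centre of its underside, z up. 2 to 4 of the 4 vials are present in a run (None if absent)
- lift: hand-wound vial lift, fixed: grey base plate 146 x 206 x 12 mm; origin at bench level near the base's centre; its -x side (platform side) faces the robot, y runs along the row of circles. A grey bridge 36 x 176 mm, top 122 mm above the bench, on two columns behind the platform (centred at x = +30 mm); the upright lead screw comes up through its middle
- circle_1 (a point): centre of white circle 1 on the top face of the lift platform (plate 56 x 158 mm, top 34 mm above the bench when down); circles 33 mm across, 38 mm apart in a straight line 75 mm in front of the screw; circle 1 is at the end with the blue edge, circle 4 beside the red pointer. Moves with the platform, axes as the lift
- circle_2 (a point): centre of white circle 2 on the top face of the lift platform (plate 56 x 158 mm, top 34 mm above the bench when down); circles 33 mm across, 38 mm apart in a straight line 75 mm in front of the screw; circle 1 is at the end with the blue edge, circle 4 beside the red pointer. Moves with the platform, axes as the lift
- circle_3 (a point): centre of white circle 3 on the top face of the lift platform (plate 56 x 158 mm, top 34 mm above the bench when down); circles 33 mm across, 38 mm apart in a straight line 75 mm in front of the screw; circle 1 is at the end with the blue edge, circle 4 beside the red pointer. Moves with the platform, axes as the lift
- circle_4 (a point): centre of white circle 4 on the top face of the lift platform (plate 56 x 158 mm, top 34 mm above the bench when down); circles 33 mm across, 38 mm apart in a straight line 75 mm in front of the screw; circle 1 is at the end with the blue edge, circle 4 beside the red pointer. Moves with the platform, axes as the lift
- screw_end (a point): top of the lead screw's upright square drive, 152 mm above the bench; z up, x and y square to its flats, turns with the screw. Drive 18 mm square from 124 to 146 mm above the bench, then a stepped narrower tip; round shoulder (30 mm diameter) at 124 mm below it. Clockwise from above raises the platform 12 mm per turn; stop 56 mm up
- screw (a joint): angle of the lead screw, rad, growing clockwise seen from above; platform height above its down position = 12 mm x angle / (2 pi). It takes about 0.06 Nm to turn and stays where it is left
- pointer_mark (a point): centre of the upper face of the red pointer, a collar 17 mm in diameter and 10 mm tall clamped on a thin post (108 mm high) beside the circle 4 end of the platform; its upper face (26 to 44 mm above the lowered platform, it varies) marks the height for the platform's top face
- crank: removable hand crank, about 0.33 kg, steady standing on its hub; origin: centre of the underside of its dark square hub, z up, arm along +x. Hub 36 x 36 x 42 mm with a socket 21 mm square, 28 mm deep, open below, flats parallel to x and y; fits the drive in any quarter turn; seated, its underside is 28 mm below screw_end. Round counterweight 28 mm wide, 28 to 42 mm up, to x = -43 mm
- knob_top (a point): top of the crank's upright black knob (22 mm diameter, 44 to 78 mm above the hub's underside, at x = +60 mm of the crank); the knob spins freely, so it can be held while winding. It stands on the steel arm, 14 mm wide, 32 to 42 mm above the hub's underside, to x = +72 mm
- crank_mat: thin green mat 96 x 150 x 3 mm, fixed to the bench, the crank's own place, between the hotplate and the shelf (shelf board from x = 0.76 m, 280 to 300 mm above the bench); origin at the centre of its underside
- tube_rack: clear rack of test tubes, 42 x 155 x 94 mm, bystander at the back; origin at the centre of its underside
- yellow_pack: yellow carton 56 x 75 x 90 mm, bystander at the back; origin at the centre of its underside
- timer: white lab timer 62 x 62 x 16 mm, bystander at the front left; origin at the centre of its underside
- hotplate: white hotplate, fixed obstacle between the vials and the lift: 250 x 230 mm, 108 mm high, front to the robot; origin on the bench near its centre
- ph_meter: pH meter on a stand, fixed obstacle behind the lift: base 140 x 180 x 20 mm, display head 50 x 100 mm at 240 to 370 mm above the bench, just in front of the base's centre; origin at bench level, centre of the base

How it is judged:
By the outcome, as a careful person would: the job done as asked, in the order asked, and still so for the second after the job is handed in, with the robot touching nothing.
Of vial_1, vial_2, vial_3, vial_4 only 2 to 4 are there at a start; the rules pass over those that are not, and their reading is None.
At some moment in a run one of crank may be knocked a few centimetres aside while the robot is not near it.
Once in a run the grip may slacken for a moment while it holds something.
It also fails if it takes over 210 s, if anything falls off the work surface, if the arm or the gripper's body presses on something with over 40 N, if the wrist force passes 120 N, or if a joint passes its speed limit or range.

### The arm

A 6-joint arm with a two-finger parallel gripper is mounted at the origin on a cart in front of the work surface, level with it; the furniture and walls round the work are solid. World frame = base frame: x ahead of the robot, y to its left, z up, the work surface at z = 0. Lengths are in m, angles in rad, forces in N, time in s.
With the tool pointing down it reaches from about 0.25 to 0.725 m from the base axis. Payload 4 kg.
Tool frame: the origin (TCP) lies midway between the tips of the shut fingers; the grasp point (between the pads) lies bot.pinch_z behind it (bot.pinch_z is the distance from the TCP to the grasp point, in m); z points along the fingers, y is the line along which they close (so a half turn about z gives the same grasp; the last joint's range is limited). The gripper opens to 85 mm and grips with 20 to 120 N. Pads are 22 mm wide; open, the fingers measure 114 mm over their backs; the gripper's body (76 mm by 85 mm) begins 54 mm behind the grasp point. The pads swing forward as they close: fully open they stand 13 mm farther back than shut.
Start: joints at [1.141, 0.241, 0.005, 1.335, 0, 1.571], TCP at [0.208, 0.455, 0.203] pointing down, gripper open.
Joint ranges: [-2.72, 2.72], [-1.05, 1.87], [-1.09, 1.28], [-1.99, 2.15], [-1.42, 1.44], [-3.14, 3.14]. Speed limits (rad/s): [2.79, 2.79, 3.14, 3.14, 3.14, 3.14].

### API

Orientations are given as a unit quaternion [x, y, z, w].
In Python, from workcell import bot gives the robot as it stands.
- The arm moves only by the shell command python3 jog.py 'ROWS'. ROWS is a JSON list of rows, 1 to 10 of them, each of 7 numbers: a rotation vector rx, ry, rz in rad, then dx, dy, dz in m, then the finger opening in m; each row is the pose to reach, as a shift and turn from the pose commanded when the command began, along the tool's axes at that moment; what a row does not reach only later rows make up. A row lasts 1/8 s, in which the tool goes at most 0.0625 m and 0.188 rad, less where a joint would pass 70% of its speed; a pose out of reach is approached as far as the arm can. The fingers move at their own pace and stop on an object; the grip force is fixed at half the most. Time passes only in rows, so rows that do not move let the fingers close. It prints the time, the measured TCP pose, the force, the opening and the grip force at its end.
- bot.get_obs(): the state, without advancing time (a new reading comes with each control period).
- bot.camera(name): name is "scene" or "top" or "wrist"; returns the picture (384x512x3 uint8, red, green, blue); there is no depth.
- bot.calibration(name): a dict with "mtx" (3x3 intrinsics, pixels), "k1" (the pictures are not rectified: a ray, as slopes to the right and down, at radius r is drawn at 1 + k1 r^2 times it, then the intrinsics apply), "R" (3x3) and "t" (3): a world point X has camera coordinates R X + t. Camera axes: x right, y down, z forward; pixel columns grow to the right and rows downward; lengths in m; the calibration is good to about 2 mm. A picture is of the moment at which its call begins: read the wrist's pose just before it. calibration takes no time and is no camera call; for the wrist camera it gives the pose at the moment of the call.
- bot.job_done(): hands the job in; it is judged then, once.
The state is a dict: "clock": time; "joint_pos": joint angles; "joint_vel": joint speeds; "tau": joint torques, N m; "eef_pos": TCP position; "tool_rot": TCP orientation; "ft_force": force on the tool from outside, world axes, zero at the start; "ft_torque": the same for the moment, N m; "grip_width": finger opening in m; "grasp_force": force on a finger pad.
Only numpy, scipy, OpenCV 4.12 (cv2) and the standard library are available. Lean on these libraries where they do the work, as an engineer would, in place of code of your own. Each camera call takes 0.05 s, during which the arm holds its last target. There are 200 camera calls.

## Working session

There is one attempt and no reset: what is moved stays moved. The work goes in short steps, Python scripts to look and compute and a shell command to move; the robot and the scene stay as the last step left them, time stands still between calls to the robot, and variables do not carry over. Pictures are saved under pics/ and viewed, at most 14 in all, crops included, and the job is handed in when it is done.

```bash
ls; mkdir -p pics; python3 - <<'E'
from workcell import bot
import cv2
o=bot.get_obs();print(o['clock'],o['eef_pos'],o['tool_rot'],bot.pinch_z,o['grip_width'])
for n in("scene","top","wrist"):
    im=bot.camera(n);cv2.imwrite(f"pics/{n}0.png",cv2.cvtColor(im,cv2.COLOR_RGB2BGR))
    c=bot.calibration(n);print(n,c['mtx'].tolist() if hasattr(c['mtx'],'tolist') else c['mtx'],c['k1'],c['R'],c['t'])
E
```

```text
jog.py
pics
workcell.py
0.0 [0.20805974 0.4539311  0.20192767] [ 2.13252267e-01  9.76996654e-01 -9.80411667e-04 -2.19192614e-04] 0.0187 0.08530003206578134
scene [[463.62099716231177, 0.0, 253.12344290471233], [0.0, 463.62099716231177, 190.7080814496532], [0.0, 0.0, 1.0]] -0.1185732745337161 [[ 0.53534189 -0.84437893 -0.02081526]
 [-0.39277275 -0.22705192 -0.89116608]
 [ 0.74775572  0.48525421 -0.45319944]] [-0.2699042   0.32482513  0.80900062]
top [[403.9229506460182, 0.0, 256.2733733748074], [0.0, 403.9229506460182, 197.9293530545063], [0.0, 0.0, 1.0]] -0.0055976883998301065 [[-0.0182498  -0.99982206  0.00477523]
 [-0.98949216  0.0173757  -0.14353869]
 [ 0.14343017 -0.00734461 -0.98963319]] [-0.01107009  0.55440203  1.11374855]
wrist [[317.5129088699063, 0.0, 253.5615045764825], [0.0, 317.5129088699063, 194.31349336005957], [0.0, 0.0, 1.0]] -0.08239240458032428 [[ 4.17431054e-01  9.08708586e-01 -1.44009166e-04]
 [ 8.62450773e-01 -3.96131796e-01  3.15052795e-01]
 [ 2.86234133e-01 -1.31637021e-01 -9.49074136e-01]] [-0.50043103 -0.04033428  0.38050433]
```

```bash
python3 - <<'E'
import cv2
a=cv2.imread('pics/top0.png');cv2.imwrite('pics/top0b.png',cv2.resize(a,(800,600),interpolation=cv2.INTER_CUBIC))
a=cv2.imread('pics/scene0.png');cv2.imwrite('pics/scene0b.png',cv2.resize(a,(800,600),interpolation=cv2.INTER_CUBIC))
E
```

```text
(no output)
```

View pics/top0b.png

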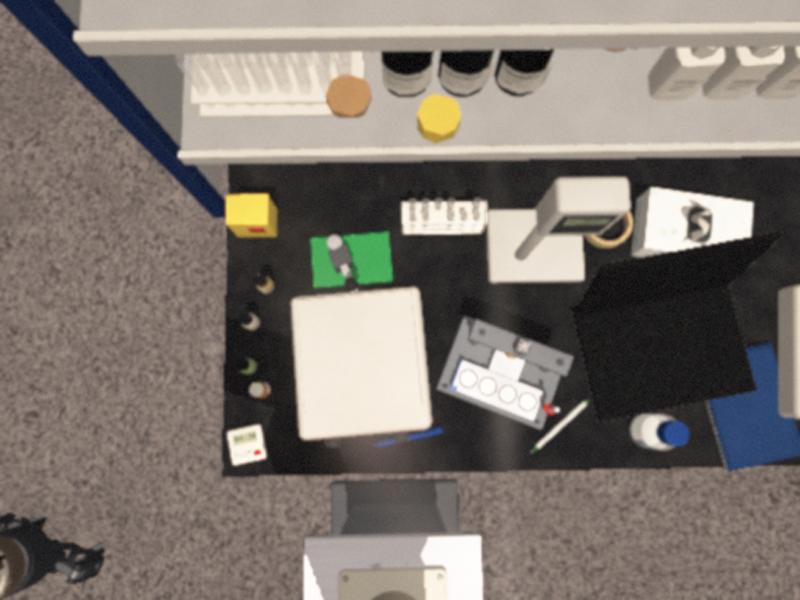

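View pics/scene0b.png

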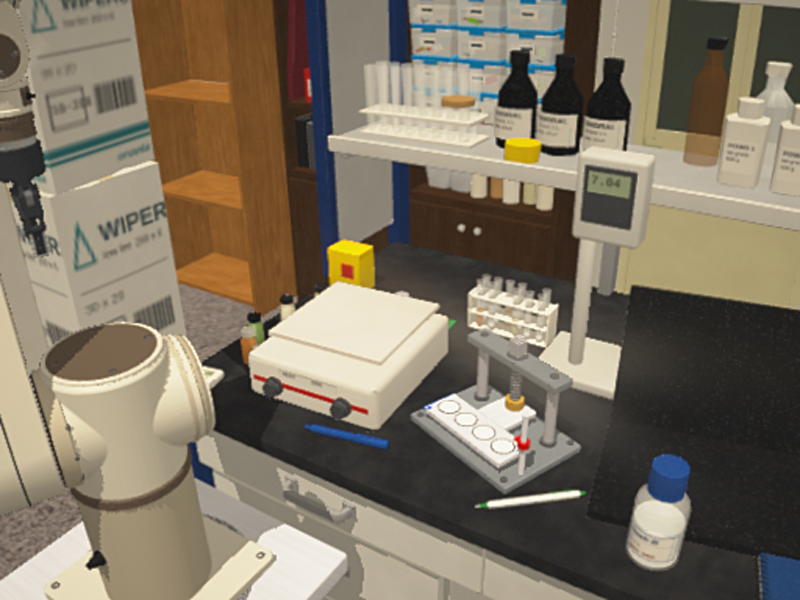

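The top view shows all four vials left of the hotplate, with caps near (264,282), (250,320), (247,366) and (260,388). The crank is on its mat around (340,258), with its knob near (350,283) or (335,241). The lift is near (505,375), tilted, with its blue end at the left. Next I'll enlarge these areas.

```bash
cat > h.py <<'E'
import numpy as np, cv2
from workcell import bot
from scipy.spatial.transform import Rotation as R
def und(c,uv):
    K=np.array(c['mtx']);p=(np.atleast_2d(uv)-K[:2,2])/[K[0,0],K[1,1]]
    q=p.copy()
    for _ in range(20): q=p/(1+c['k1']*(q**2).sum(1,keepdims=True))
    return q
def unproj(c,uv,z):
    d=np.c_[und(c,uv),np.ones(len(np.atleast_2d(uv)))]@np.array(c['R']); o=-np.array(c['R']).T@np.array(c['t'])
    return o+d*((np.asarray(z)-o[2])/d[:,2])[:,None]
def proj(c,X):
    p=np.atleast_2d(X)@np.array(c['R']).T+np.array(c['t']);q=p[:,:2]/p[:,2:]
    q=q*(1+c['k1']*(q**2).sum(1,keepdims=True));K=np.array(c['mtx']);return q*[K[0,0],K[1,1]]+K[:2,2]
def snap(n,f):
    c=bot.calibration(n);im=cv2.cvtColor(bot.camera(n),cv2.COLOR_RGB2BGR);cv2.imwrite(f'pics/{f}.png',im);return c,im
def rel(pos,yaw=None):
    """shift in tool axes from measured pose to a tool-down pose; yaw = world angle of tool y axis"""
    o=bot.get_obs();r=R.from_quat(o['tool_rot']);d=r.inv().apply(np.array(pos)-o['eef_pos']);rv=None
    y=r.as_matrix()[:,1];yw=np.arctan2(y[1],y[0])
    out=[0,0,0]
    if yaw is not None:
        a=(yaw-yw+np.pi/2)%np.pi-np.pi/2
        yy=yw+a;Y=np.array([np.cos(yy),np.sin(yy),0]);Z=np.array([0,0,-1.]);X=np.cross(Y,Z)
        out=(r.inv()*R.from_matrix(np.c_[X,Y,Z])).as_rotvec()
    print('t',round(o['clock'],2),'tcp',o['eef_pos'].round(4),'yaw_y',round(yw,3),'rot',np.round(out,3),'shift',d.round(4),'w',round(o['grip_width'],4),'q',np.round(o['joint_pos'],2))
E
python3 - <<'E'
import cv2,numpy as np
a=cv2.imread('pics/top0.png')
def cr(x0,x1,y0,y1,s): return cv2.resize(a[y0:y1,x0:x1],None,fx=s,fy=s,interpolation=cv2.INTER_CUBIC)
o=np.zeros((600,800,3),np.uint8)
v=cr(145,190,165,264,6);o[:v.shape[0],:270]=v
l=cr(278,376,195,277,5);o[:l.shape[0],290:290+490]=l[:, :490]
k=cr(196,256,144,190,4);o[415:415+184,290:290+240]=k
cv2.imwrite('pics/c1.png',o)
E
```

```text
(no output)
```

View pics/c1.png

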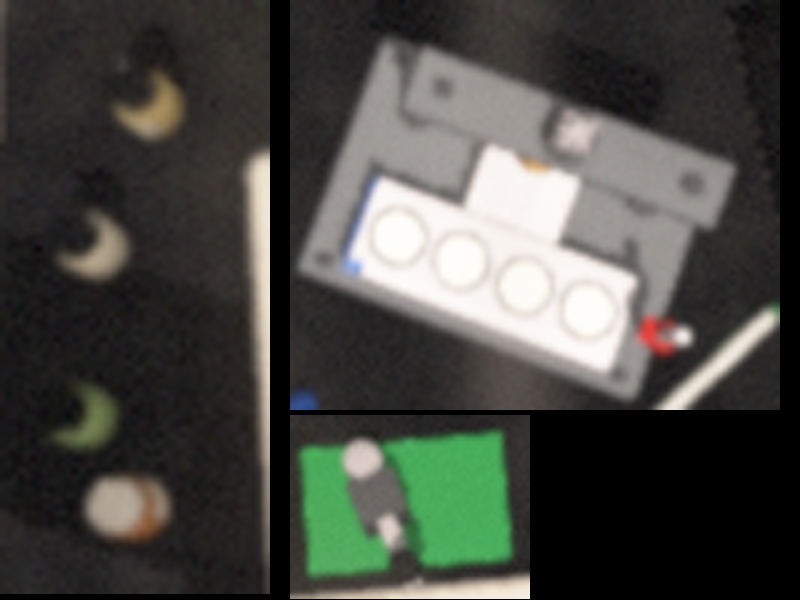

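Crop c1: black caps sit up-left of their bodies, while the white-cap vial is at (115,507). The circles are at (398,237), (461,261), (525,286) and (588,310). The screw drive is at (576,130), and the pointer's red collar is at about (658,336). On the crank, the counterweight is at (362,458), the hub at (378,495) and the knob near (405,565).

```bash
python3 - <<'E'
from h import *
c=bot.calibration('top')
f=lambda l,s,ox,oy:np.array(l)/s+[ox,oy]-0.5*(1-1/s)*0
v=f([(155,108),(100,253),(88,420),(142,512)],6,145,165)
print('base',unproj(c,v,0).round(3).tolist())
print('orange cap',unproj(c,f([(115,507)],6,145,165),.062).round(3))
C=unproj(c,f([(398,237),(461,261),(525,286),(588,310)],5,220,195),.034);print('circ',C.round(4).tolist())
print('screw',unproj(c,f([(576,130)],5,220,195),.148).round(4))
d=C[0]-C[3];print(np.linalg.norm(d[:2])/3,np.arctan2(d[1],d[0]))
k=f([(362,458),(378,495),(405,565)],4,123.5,40.25);print('crank',unproj(c,k,[.045,.045,.081]).round(4))
m=f([(301,448),(501,432),(512,558),(309,577)],4,123.5,40.25);M=unproj(c,m,.003);print('mat',M.round(3).tolist(),M.mean(0))
h=unproj(c,np.array([(293,298),(418,288),(432,428),(302,440)])/1.5625,.108);print('hot',h.round(3).tolist())
print('penblue',unproj(c,np.array([(375,443),(443,431)])/1.5625,.0).round(3).tolist())
rel([.2,.45,.2])
E
```

```text
base [[0.609, 0.232, 0.0], [0.537, 0.258, 0.0], [0.456, 0.262, 0.0], [0.411, 0.236, 0.0]]
orange cap [[0.412 0.235 0.062]]
circ [[0.4258, -0.1412, 0.034], [0.4116, -0.1764, 0.034], [0.397, -0.212, 0.034], [0.3829, -0.2469, 0.034]]
screw [[ 0.4751 -0.2218  0.148 ]]
0.038008172946062124 1.1857477914410706
crank [[0.6815 0.0988 0.045 ]
 [0.654  0.0874 0.045 ]
 [0.5957 0.0658 0.081 ]]
mat [[0.701, 0.149, 0.003], [0.711, -0.001, 0.003], [0.614, -0.008, 0.003], [0.603, 0.142, 0.003]] [0.6570451  0.07036087 0.003     ]
hot [[0.567, 0.164, 0.108], [0.581, -0.052, 0.108], [0.342, -0.07, 0.108], [0.327, 0.148, 0.108]]
penblue [[0.313, 0.03, -0.0], [0.332, -0.096, 0.0]]
t 0.15 tcp [0.2081 0.454  0.2021] yaw_y 1.141 rot [0 0 0] shift [ 0.0057 -0.007   0.0021] w 0.0856 q [1.14 0.24 0.   1.34 0.   1.57]
```

```bash
python3 jog.py '[[0,0,-0.18,-0.06,-0.02,0,0.06],[0,0,-0.36,-0.12,-0.04,0,0.06],[0,0,-0.43,-0.18,-0.07,0,0.06],[0,0,-0.43,-0.24,-0.09,0,0.06],[0,0,-0.43,-0.282,-0.106,0,0.06],[0,0,-0.43,-0.282,-0.106,0,0.06]]'; python3 - <<'E'
from h import *
rel([.42,.24,.2],np.pi/2)
c,im=snap('wrist','w1')
c2=bot.calibration('wrist')
np.savez('w1.npz',**{k:np.array(x) for k,x in c.items()})
cv2.imwrite('pics/w1b.png',cv2.resize(im,(800,600),interpolation=cv2.INTER_CUBIC))
E
```

```text
clock: 0.9
eef_pos: [0.4228, 0.2374, 0.2024]
tool_rot: [0.004, 1.0, -0.0, -0.0]
ft_force: [-0.1, 0.2, -0.0]
grip_width: 0.0597
grasp_force: 0.0
t 0.9 tcp [0.4228 0.2374 0.2024] yaw_y 1.564 rot [-0.001 -0.    -0.007] shift [0.0028 0.0025 0.0024] w 0.0597 q [ 0.51  0.21 -0.03  1.33 -0.    0.52]
```

View pics/w1b.png

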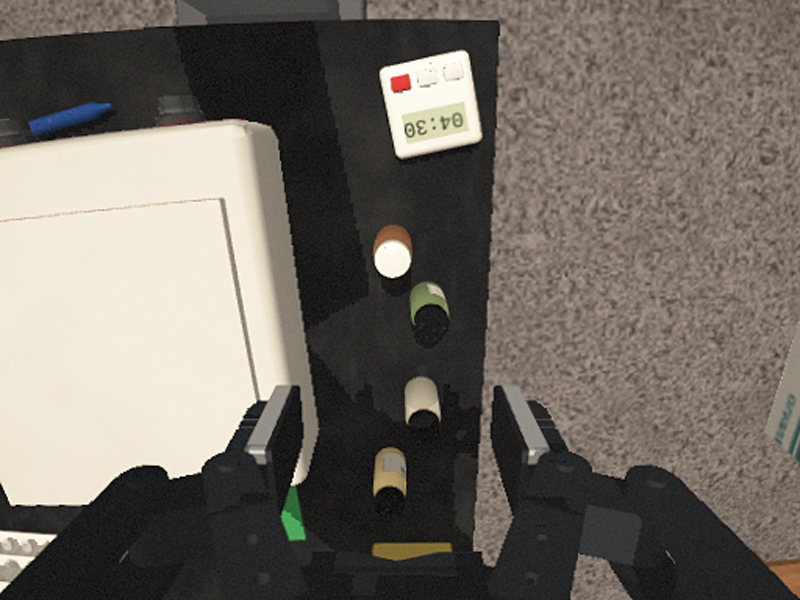

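The wrist view shows four upright vials. Cap-top centres: orange (393,258), green (431,326), off-white (424,416), cream (389,499).

```bash
python3 - <<'E'
from h import *
c=np.load('w1.npz')
print('cam',-c['R'].T@c['t'])
print(unproj(c,np.array([(393,258),(431,326),(424,416),(389,499)])/1.5625,.062).round(4).tolist())
print('bases edge',unproj(c,np.array([(393,226),(430,283),(422,377),(391,449)])/1.5625,0).round(4).tolist())
E
```

```text
cam [0.34198053 0.23903675 0.37404141]
[[0.4148, 0.2365, 0.062], [0.4618, 0.2617, 0.062], [0.5312, 0.2577, 0.062], [0.6052, 0.2315, 0.062]]
bases edge [[0.4045, 0.2363, 0.0], [0.4495, 0.2649, 0.0], [0.5313, 0.2593, 0.0], [0.6023, 0.2325, 0.0]]
```

```bash
python3 - <<'E'
import cv2
a=cv2.imread('pics/w1.png')[135:345,225:305]
b=cv2.resize(a,None,fx=5,fy=5,interpolation=cv2.INTER_CUBIC)
b=cv2.convertScaleAbs(b,alpha=1.6,beta=30)
import numpy as np
o=np.hstack([b[:525],b[525:]]);cv2.imwrite('pics/c2.png',o);print(o.shape)
E
```

```text
(525, 800, 3)
```

View pics/c2.png

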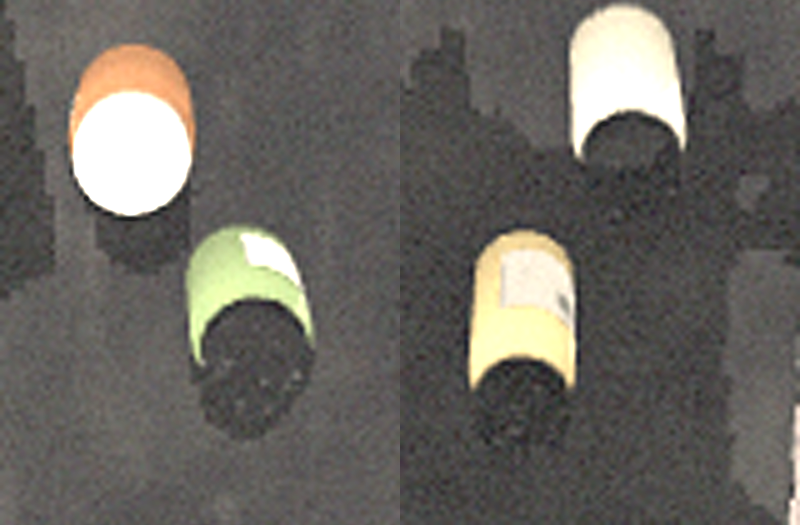

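```bash
python3 - <<'E'
from h import *
c=np.load('w1.npz')
o=-c['R'].T@c['t']
def P(l,right,z,rad,far=0):
    uv=np.array([(225+(x-(400 if r else 0))/5,135+(105 if r else 0)+y/5) for (x,y),r in zip(l,right)])
    p=unproj(c,uv,z);d=p-o;d[:,2]=0;d/=np.linalg.norm(d,axis=1)[:,None]
    return (p+d*rad*(-1 if far else 1)).round(4).tolist()
r=[0,0,1,1]
print(P([(130,44),(245,226),(628,4),(523,230)],r,0,.0135))
print(P([(132,92),(257,297),(630,108),(522,355)],r,.05,.012))
print(P([(132,215),(250,438),(520,450)],[0,0,1],.062,.012,1))
E
```

```text
[[0.4169, 0.235, 0.0], [0.4615, 0.2664, 0.0], [0.544, 0.2615, 0.0], [0.6135, 0.2313, 0.0]]
[[0.4172, 0.236, 0.05], [0.4617, 0.2655, 0.05], [0.5442, 0.2591, 0.05], [0.6143, 0.2316, 0.05]]
[[0.4162, 0.2367, 0.062], [0.4659, 0.2591, 0.062], [0.6095, 0.2317, 0.062]]
```

```bash
python3 jog.py '[[0,0,0,0.006,-0.002,0.05,0.055],[0,0,0,0.006,-0.002,0.1,0.055],[0,0,0,0.006,-0.002,0.15,0.055],[0,0,0,0.006,-0.002,0.19,0.055],[0,0,0,0.006,-0.002,0.19,0.055],[0,0,0,0.006,-0.002,0.19,0.015],[0,0,0,0.006,-0.002,0.19,0.015],[0,0,0,0.006,-0.002,0.19,0.015],[0,0,0,0.006,-0.002,0.19,0.015],[0,0,0,0.006,-0.002,0.16,0.015]]'; python3 - <<'E'
from h import *
rel([.4043,-.1941,.2],-.385)
E
```

```text
clock: 2.2
eef_pos: [0.4132, 0.2379, 0.0423]
tool_rot: [-0.0, 1.0, -0.001, -0.001]
ft_force: [0.3, 0.9, -0.5]
grip_width: 0.0225
grasp_force: 57.5
t 2.2 tcp [0.4132 0.2379 0.0423] yaw_y 1.571 rot [ 0.    -0.003 -1.186] shift [ 0.0093 -0.4322 -0.157 ] w 0.0225 q [ 0.52  0.33 -0.32  0.92  0.    0.52]
```

```bash
python3 jog.py '[[0,0,0,0,0,-0.06,0.015],[0,0,-0.18,0,-0.02,-0.12,0.015],[0,0,-0.36,0,-0.07,-0.15,0.015],[0,0,-0.54,0,-0.13,-0.15,0.015],[0,0,-0.72,0,-0.19,-0.15,0.015],[0,0,-0.9,-0.01,-0.25,-0.15,0.015],[0,0,-1.08,-0.013,-0.31,-0.15,0.015],[0,0,-1.186,-0.013,-0.35,-0.15,0.015],[0,0,-1.186,-0.013,-0.379,-0.15,0.015],[0,0,-1.186,-0.013,-0.379,-0.15,0.015]]'; python3 - <<'E'
from h import *
rel([.4258,-.1412,.05],-.385)
c,im=snap('wrist','w2')
np.savez('w2.npz',**{k:np.array(x) for k,x in c.items()})
cv2.imwrite('pics/w2b.png',cv2.resize(im,(800,600),interpolation=cv2.INTER_CUBIC))
E
```

```text
clock: 3.45
eef_pos: [0.4275, -0.1434, 0.1934]
tool_rot: [-0.556, 0.831, -0.001, 0.0]
ft_force: [-0.1, 1.7, -1.2]
grip_width: 0.0222
grasp_force: 57.7
t 3.45 tcp [ 0.4275 -0.1434  0.1934] yaw_y 2.751 rot [-0.002 -0.    -0.006] shift [-0.0015  0.0027  0.1434] w 0.0222 q [-0.32  0.15 -0.14  1.29 -0.   -1.5 ]
```

View pics/w2b.png

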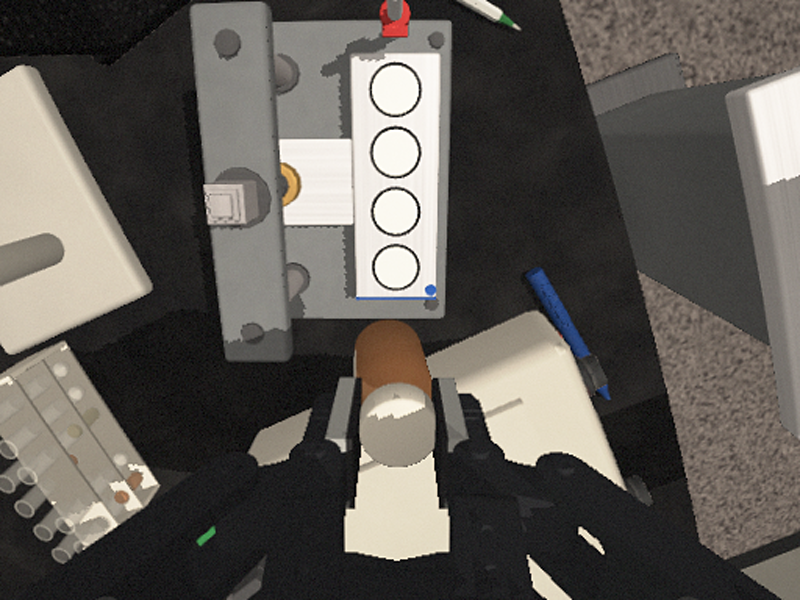

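The wrist view shows the vial held upright. Circles 1–4 are at (396,267), (395,212), (395,152) and (395,89). The screw tip is near (222,204) and the pointer collar is near (396,25).

```bash
python3 - <<'E'
from h import *
c=np.load('w2.npz')
C=unproj(c,np.array([(396,267),(395,212),(395,152),(395,89)])/1.5625,.034);print(C.round(4).tolist())
d=C[0]-C[3];print(np.linalg.norm(d[:2])/3,np.arctan2(d[1],d[0]))
s=unproj(c,np.array([(222,204)])/1.5625,.152)[0];print('screw',s.round(4))
m=C.mean(0);a=np.arctan2(d[1],d[0])-np.pi/2;print('screw from circ',m[:2]+.075*np.array([np.cos(a),np.sin(a)]))
# held vial axis check: shoulder of cap near edge, bottom near edge
print('cap', unproj(c,np.array([(398,428)])/1.5625,.1934+.05).round(4),unproj(c,np.array([(393,320)])/1.5625,.1934-.012).round(4))
E
cat > rect.py <<'E'
from h import *
# two-view rectified crops of pointer
for n in ('top','scene'):
    pass
E
python3 - <<'E'
import cv2,numpy as np
s=cv2.imread('pics/scene0.png')[255:320,300:380]
w=cv2.imread('pics/w2.png')[0:50,225:290]
o=np.zeros((560,800,3),np.uint8)
a=cv2.resize(s,None,fx=5,fy=5,interpolation=cv2.INTER_CUBIC);o[:325,:400]=a
b=cv2.resize(w,None,fx=6,fy=6,interpolation=cv2.INTER_CUBIC);o[:300,405:795]=b
t=cv2.imread('pics/scene0.png')
b=cv2.resize(t[255:301,310:360],None,fx=5,fy=5);o[330:560,:250]=b
b=cv2.resize(cv2.imread('pics/w2.png')[110:150,125:185],None,fx=6,fy=6);o[315:555,405:765]=b
cv2.imwrite('pics/c3.png',o)
E
```

```text
[[0.4292, -0.1401, 0.034], [0.4154, -0.1752, 0.034], [0.4007, -0.2108, 0.034], [0.3861, -0.2462, 0.034]]
0.03817132708979274 1.184430600587533
screw [ 0.476  -0.2221  0.152 ]
screw from circ [ 0.47731646 -0.22136111]
cap [[ 0.4259 -0.1453  0.2434]] [[ 0.424  -0.155   0.1814]]
```

View pics/c3.png

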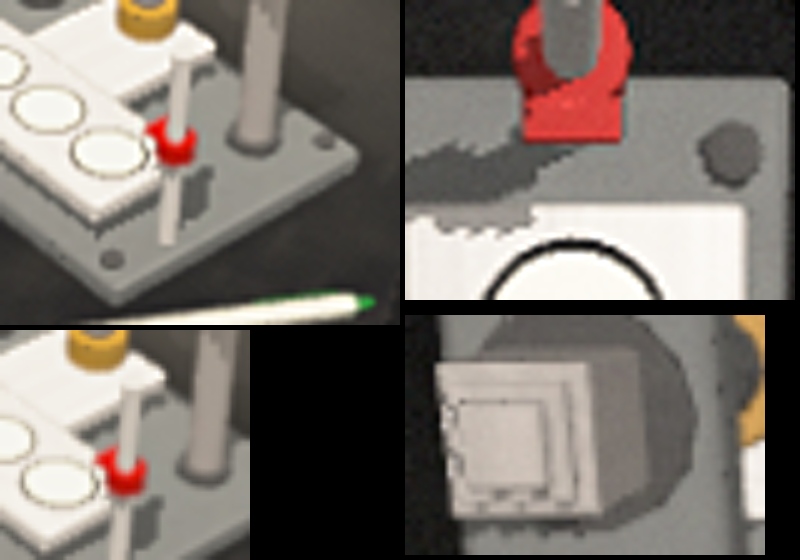

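```bash
python3 jog.py '[[0,0,-0.006,-0.001,0,0.05,0.015],[0,0,-0.006,-0.001,0,0.1,0.015],[0,0,-0.006,-0.001,0,0.13,0.015],[0,0,-0.006,-0.001,0,0.143,0.015],[0,0,-0.006,-0.001,0,0.146,0.015],[0,0,-0.006,-0.001,0,0.146,0.015]]'; python3 -c "
from h import *
rel([.4285,-.1405,.046],-.385)
c,im=snap('wrist','w3');np.savez('w3.npz',**{k:np.array(x) for k,x in c.items()})
cv2.imwrite('pics/w3b.png',cv2.resize(im,(800,600)))"
```

```text
clock: 4.25
eef_pos: [0.429, -0.1391, 0.0479]
tool_rot: [-0.562, 0.827, -0.001, 0.001]
ft_force: [0.7, 1.1, -0.3]
grip_width: 0.0217
grasp_force: 61.1
t 4.25 tcp [ 0.429  -0.1391  0.0479] yaw_y 2.764 rot [-0.002  0.     0.007] shift [ 0.0015 -0.      0.0019] w 0.0217 q [-0.31  0.28 -0.38  0.91  0.   -1.51]
```

View pics/w3b.png

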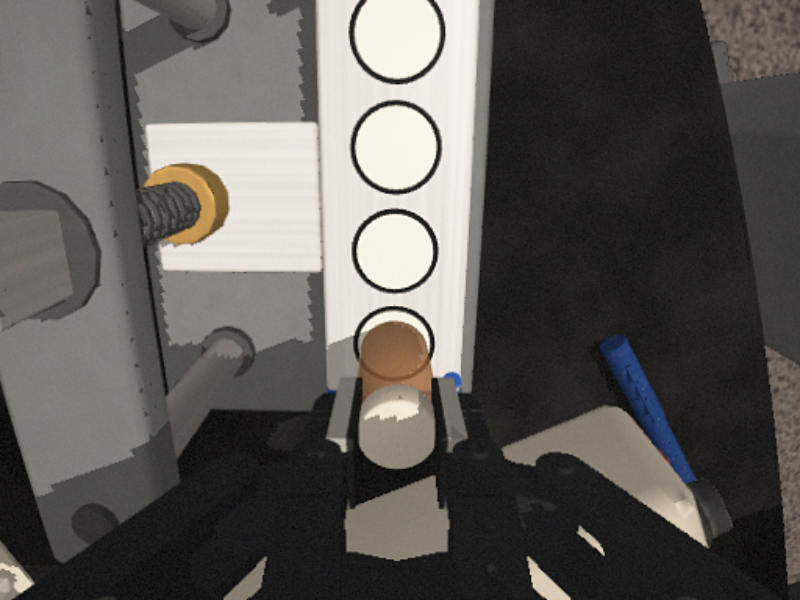

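The vial base at (394,348) sits about 2 mm off the centre of circle 1, away from circle 2. I'll nudge it +X, lower, release and retreat.

```bash
python3 jog.py '[[0,0,0,0.002,0,0.0,0.015],[0,0,0,0.002,0,0.0015,0.015],[0,0,0,0.002,0,0.0015,0.042],[0,0,0,0.002,0,0.0015,0.042],[0,0,0,0.002,0,0.0015,0.042],[0,0,0,0.002,0,-0.05,0.042],[0,0,0,0.002,0,-0.11,0.042],[0,0,0,0.002,0,-0.13,0.042]]'; python3 -c "
from h import *
rel([.4625,.263,.18],np.pi/2)
c=np.load('w3.npz')
print(unproj(c,np.array([(396,250),(396,147),(397,37)])/1.5625,.034).round(4).tolist())"
```

```text
clock: 5.3
eef_pos: [0.4293, -0.142, 0.1805]
tool_rot: [-0.561, 0.828, -0.003, 0.002]
ft_force: [0.2, 0.7, -0.6]
grip_width: 0.042
grasp_force: 0.0
t 5.3 tcp [ 0.4293 -0.142   0.1805] yaw_y 2.763 rot [-0.005  0.004  1.192] shift [-3.886e-01  1.189e-01 -1.000e-04] w 0.042 q [-0.32  0.15 -0.16  1.25 -0.   -1.51]
[[0.4143, -0.176, 0.034], [0.4003, -0.2112, 0.034], [0.3865, -0.2451, 0.034]]
```

```bash
python3 jog.py '[[0,0,0.18,-0.055,0.017,0,0.05],[0,0,0.36,-0.11,0.034,0,0.05],[0,0,0.54,-0.165,0.051,0,0.05],[0,0,0.72,-0.22,0.068,0,0.05],[0,0,0.9,-0.275,0.085,0,0.05],[0,0,1.08,-0.33,0.101,0,0.05],[0,0,1.192,-0.389,0.119,0,0.05],[0,0,1.192,-0.389,0.119,0,0.05],[0,0,1.192,-0.389,0.119,0,0.05]]'; python3 -c "
from h import *
rel([.4625,.263,.012],np.pi/2)"
```

```text
clock: 6.42
eef_pos: [0.4601, 0.2661, 0.176]
tool_rot: [-0.002, 1.0, -0.0, -0.0]
ft_force: [-0.1, -0.8, -0.6]
grip_width: 0.0499
grasp_force: 0.0
t 6.42 tcp [0.4601 0.2661 0.176 ] yaw_y 1.575 rot [-0.    -0.001  0.004] shift [-0.0026 -0.0031  0.164 ] w 0.0499 q [0.52 0.32 0.04 1.29 0.   0.52]
```

```bash
python3 jog.py '[[0,0,0,-0.003,-0.003,0.06,0.05],[0,0,0,-0.003,-0.003,0.12,0.05],[0,0,0,-0.003,-0.003,0.155,0.05],[0,0,0,-0.003,-0.003,0.164,0.05],[0,0,0,-0.003,-0.003,0.164,0.015],[0,0,0,-0.003,-0.003,0.164,0.015],[0,0,0,-0.003,-0.003,0.164,0.015],[0,0,0,-0.003,-0.003,0.164,0.015],[0,0,0,-0.003,-0.003,0.104,0.015],[0,0,0,-0.003,-0.003,0.044,0.015]]'; python3 jog.py '[[0,0,0,0,0,-0.06,0.015]]';  python3 -c "
from h import *
rel([.4143,-.1758,.19],-.385)"
```

```text
clock: 7.68
eef_pos: [0.4627, 0.2608, 0.1337]
tool_rot: [-0.0, 1.0, -0.0, -0.001]
ft_force: [1.0, 0.6, -0.1]
grip_width: 0.0215
grasp_force: 58.9
clock: 7.8
eef_pos: [0.4631, 0.2611, 0.1949]
tool_rot: [-0.0, 1.0, 0.0, 0.0]
ft_force: [1.2, 0.3, -0.9]
grip_width: 0.0218
grasp_force: 58.9
t 7.8 tcp [0.4631 0.2611 0.1949] yaw_y 1.571 rot [ 0.     0.    -1.185] shift [ 0.049  -0.4369  0.0048] w 0.0218 q [0.51 0.31 0.07 1.34 0.   0.51]
```

```bash
python3 jog.py '[[0,0,-0.18,0.005,-0.06,0,0.015],[0,0,-0.36,0.013,-0.12,0,0.015],[0,0,-0.54,0.02,-0.18,0,0.015],[0,0,-0.72,0.027,-0.24,0,0.015],[0,0,-0.9,0.035,-0.3,0,0.015],[0,0,-1.08,0.042,-0.36,0,0.015],[0,0,-1.185,0.049,-0.42,0,0.015],[0,0,-1.185,0.049,-0.437,0,0.015],[0,0,-1.185,0.049,-0.437,0,0.015],[0,0,-1.185,0.049,-0.437,0,0.015]]'; python3 -c "
from h import *
rel([.4143,-.1758,.048],-.385)"
```

```text
clock: 9.05
eef_pos: [0.4142, -0.1756, 0.1928]
tool_rot: [-0.558, 0.83, 0.0, 0.0]
ft_force: [0.2, 0.8, 0.0]
grip_width: 0.0217
grasp_force: 59.0
t 9.05 tcp [ 0.4142 -0.1756  0.1928] yaw_y 2.755 rot [ 0.     0.001 -0.002] shift [ 0.0002 -0.0002  0.1448] w 0.0217 q [-0.4   0.15 -0.14  1.29  0.   -1.59]
```

```bash
python3 jog.py '[[0,0,0,0,0,0.05,0.015],[0,0,0,0,0,0.1,0.015],[0,0,0,0,0,0.13,0.015],[0,0,0,0,0,0.143,0.015],[0,0,0,0,0,0.147,0.015],[0,0,0,0,0,0.147,0.015],[0,0,0,0,0,0.147,0.042],[0,0,0,0,0,0.147,0.042],[0,0,0,0,0,0.147,0.042]]'; python3 jog.py '[[0,0,0,0,0,-0.05,0.042],[0,0,0,0,0,-0.11,0.042],[0,0,0,0,0,-0.135,0.042]]'; python3 -c "
from h import *
rel([.544,.26,.18],np.pi/2)"
```

```text
clock: 10.18
eef_pos: [0.415, -0.1757, 0.046]
tool_rot: [-0.559, 0.829, -0.0, 0.0]
ft_force: [0.2, -1.1, -0.1]
grip_width: 0.0417
grasp_force: 0.0
clock: 10.55
eef_pos: [0.4164, -0.1766, 0.1844]
tool_rot: [-0.559, 0.829, -0.002, 0.002]
ft_force: [0.7, 0.2, -0.1]
grip_width: 0.0419
grasp_force: 0.0
t 10.55 tcp [ 0.4164 -0.1766  0.1844] yaw_y 2.756 rot [-0.005  0.003  1.185] shift [-0.4525  0.046   0.0041] w 0.0419 q [-0.4   0.15 -0.16  1.26 -0.   -1.59]
```

```bash
python3 jog.py '[[0,0,0.18,-0.06,0.006,0,0.05],[0,0,0.36,-0.12,0.012,0,0.05],[0,0,0.54,-0.18,0.018,0,0.05],[0,0,0.72,-0.24,0.024,0,0.05],[0,0,0.9,-0.3,0.03,0,0.05],[0,0,1.08,-0.36,0.036,0,0.05],[0,0,1.185,-0.42,0.042,0,0.05],[0,0,1.185,-0.4525,0.046,0,0.05],[0,0,1.185,-0.4525,0.046,0.004,0.05],[0,0,1.185,-0.4525,0.046,0.004,0.05]]'; python3 -c "
from h import *
rel([.544,.26,.012],np.pi/2)
c,im=snap('wrist','w4');np.savez('w4.npz',**{k:np.array(x) for k,x in c.items()})
cv2.imwrite('pics/w4b.png',cv2.resize(im,(800,600)))"
```

```text
clock: 11.8
eef_pos: [0.5414, 0.2607, 0.1756]
tool_rot: [-0.001, 1.0, -0.001, -0.001]
ft_force: [0.3, -0.2, 0.7]
grip_width: 0.0501
grasp_force: 0.0
t 11.8 tcp [0.5414 0.2607 0.1756] yaw_y 1.572 rot [-0.001 -0.002  0.001] shift [-0.003  -0.0005  0.1636] w 0.0501 q [ 0.45  0.46  0.25  1.36 -0.    0.45]
```

View pics/w4b.png

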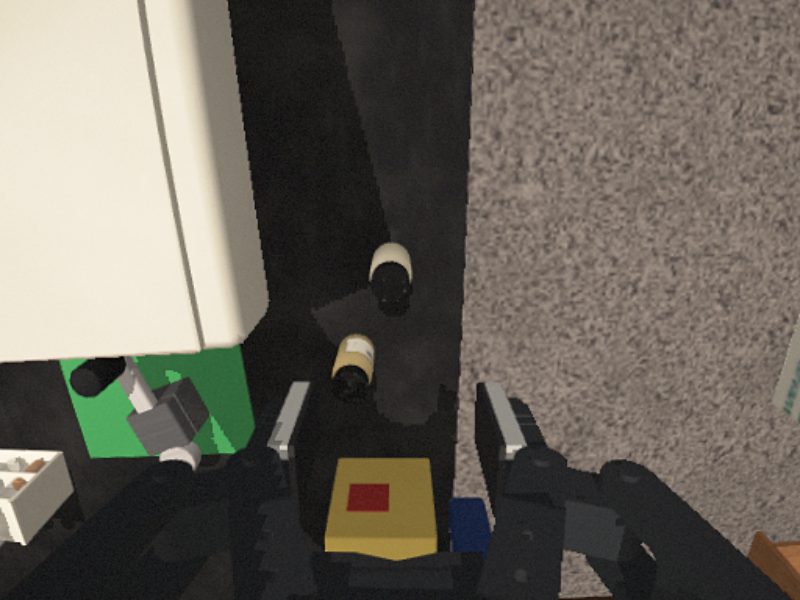

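Off-white vial: near base edge (391,242), far cap edge (395,314). Cream vial: near base edge (358,334), far cap edge (349,402). The crank hub is near (170,420) and the knob near (97,375).

```bash
python3 - <<'E'
from h import *
c=np.load('w4.npz');o=-c['R'].T@c['t']
def P(l,z,r):
    p=unproj(c,np.array(l)/1.5625,z);d=p-o;d[:,2]=0;d/=np.linalg.norm(d,axis=1)[:,None];return (p+d*r).round(4).tolist()
print(P([(391,242),(358,334)],0,.0135),P([(395,314),(349,402)],.062,-.012))
print('crank hub top c',P([(170,412)],.042,0),'cw',P([(180,455)],.042,0),'knob top',P([(88,380)],.078,0))
E
```

```text
[[0.5431, 0.2572, 0.0], [0.613, 0.2302, 0.0]] [[0.5498, 0.2611, 0.062], [0.6109, 0.2332, 0.062]]
crank hub top c [[0.6436, 0.0998, 0.042]] cw [[0.68, 0.1015, 0.042]] knob top [[0.6004, 0.0686, 0.078]]
```

```bash
python3 jog.py '[[0,0,0,-0.002,-0.001,0.06,0.05],[0,0,0,-0.002,-0.001,0.12,0.05],[0,0,0,-0.002,-0.001,0.155,0.05],[0,0,0,-0.002,-0.001,0.164,0.05],[0,0,0,-0.002,-0.001,0.164,0.015],[0,0,0,-0.002,-0.001,0.164,0.015],[0,0,0,-0.002,-0.001,0.164,0.015],[0,0,0,-0.002,-0.001,0.164,0.015],[0,0,0,-0.002,-0.001,0.104,0.015],[0,0,0,-0.002,-0.001,0.044,0.015]]'; python3 jog.py '[[0,0,0,0,0,-0.06,0.015]]';  python3 -c "
from h import *
rel([.400,-.2111,.19],-.385)"
```

```text
clock: 13.1
eef_pos: [0.5432, 0.2595, 0.1334]
tool_rot: [-0.0, 1.0, -0.0, -0.001]
ft_force: [0.7, 0.7, -0.3]
grip_width: 0.0218
grasp_force: 57.9
clock: 13.22
eef_pos: [0.5437, 0.2597, 0.1947]
tool_rot: [-0.0, 1.0, 0.0, -0.0]
ft_force: [0.9, 0.3, -0.5]
grip_width: 0.0214
grasp_force: 57.9
t 13.22 tcp [0.5437 0.2597 0.1947] yaw_y 1.571 rot [ 0.    -0.    -1.185] shift [ 0.1439 -0.4708  0.0047] w 0.0214 q [0.45 0.45 0.29 1.41 0.   0.45]
```

```bash
python3 jog.py '[[0,0,-0.18,0.018,-0.058,0,0.015],[0,0,-0.36,0.036,-0.116,0,0.015],[0,0,-0.54,0.054,-0.175,0,0.015],[0,0,-0.72,0.071,-0.234,0,0.015],[0,0,-0.9,0.089,-0.293,0,0.015],[0,0,-1.08,0.107,-0.352,0,0.015],[0,0,-1.185,0.125,-0.411,0.002,0.015],[0,0,-1.185,0.144,-0.471,0.002,0.015],[0,0,-1.185,0.144,-0.471,0.002,0.015],[0,0,-1.185,0.144,-0.471,0.002,0.015]]'; python3 -c "
from h import *
rel([.400,-.2111,.048],-.385)"
```

```text
clock: 14.48
eef_pos: [0.3995, -0.2127, 0.1909]
tool_rot: [-0.557, 0.831, -0.0, 0.0]
ft_force: [-0.2, 0.1, -0.4]
grip_width: 0.0221
grasp_force: 58.0
t 14.47 tcp [ 0.3995 -0.2127  0.1909] yaw_y 2.752 rot [-0.     0.    -0.004] shift [-0.0017  0.0002  0.1429] w 0.0221 q [-0.49  0.15 -0.14  1.28  0.   -1.67]
```

```bash
python3 jog.py '[[0,0,0,-0.001,0,0.05,0.015],[0,0,0,-0.001,0,0.1,0.015],[0,0,0,-0.001,0,0.13,0.015],[0,0,0,-0.001,0,0.141,0.015],[0,0,0,-0.001,0,0.145,0.015],[0,0,0,-0.001,0,0.145,0.015],[0,0,0,-0.001,0,0.145,0.042],[0,0,0,-0.001,0,0.145,0.042],[0,0,0,-0.001,0,0.145,0.042]]'; python3 jog.py '[[0,0,0,0,0,-0.05,0.042],[0,0,0,0,0,-0.11,0.042],[0,0,0,0,0,-0.135,0.042]]'; python3 -c "
from h import *
rel([.613,.2315,.18],np.pi/2)"
```

```text
clock: 15.6
eef_pos: [0.401, -0.2104, 0.0461]
tool_rot: [-0.559, 0.829, -0.0, 0.0]
ft_force: [0.2, 0.1, -0.5]
grip_width: 0.042
grasp_force: 0.0
clock: 15.98
eef_pos: [0.4023, -0.2113, 0.1844]
tool_rot: [-0.559, 0.829, -0.003, 0.001]
ft_force: [0.6, 0.0, -0.5]
grip_width: 0.0423
grasp_force: 0.0
t 15.97 tcp [ 0.4023 -0.2113  0.1844] yaw_y 2.756 rot [-0.005  0.003  1.185] shift [-0.4895 -0.0286  0.0043] w 0.0423 q [-0.48  0.16 -0.15  1.26  0.   -1.67]
```

```bash
python3 jog.py '[[0,0,0.18,-0.06,-0.003,0,0.05],[0,0,0.36,-0.12,-0.007,0,0.05],[0,0,0.54,-0.18,-0.01,0,0.05],[0,0,0.72,-0.24,-0.014,0,0.05],[0,0,0.9,-0.3,-0.017,0,0.05],[0,0,1.08,-0.36,-0.021,0,0.05],[0,0,1.185,-0.42,-0.025,0,0.05],[0,0,1.185,-0.48,-0.0286,0,0.05],[0,0,1.185,-0.4895,-0.0286,0.004,0.05],[0,0,1.185,-0.4895,-0.0286,0.004,0.05]]'; python3 -c "
from h import *
rel([.613,.2315,.012],np.pi/2)"
```

```text
clock: 17.23
eef_pos: [0.6111, 0.235, 0.1749]
tool_rot: [-0.002, 1.0, -0.0, -0.001]
ft_force: [-0.0, -0.3, 0.7]
grip_width: 0.0499
grasp_force: 0.0
t 17.23 tcp [0.6111 0.235  0.1749] yaw_y 1.575 rot [-0.    -0.002  0.004] shift [-0.0022 -0.0034  0.1629] w 0.0499 q [0.37 0.57 0.43 1.43 0.   0.36]
```

```bash
python3 jog.py '[[0,0,0,-0.002,-0.003,0.06,0.05],[0,0,0,-0.002,-0.003,0.12,0.05],[0,0,0,-0.002,-0.003,0.155,0.05],[0,0,0,-0.002,-0.003,0.163,0.05],[0,0,0,-0.002,-0.003,0.163,0.015],[0,0,0,-0.002,-0.003,0.163,0.015],[0,0,0,-0.002,-0.003,0.163,0.015],[0,0,0,-0.002,-0.003,0.163,0.015],[0,0,0,-0.002,-0.003,0.104,0.015],[0,0,0,-0.002,-0.003,0.044,0.015]]'; python3 jog.py '[[0,0,0,0,0,-0.06,0.015]]';  python3 -c "
from h import *
rel([.3858,-.2462,.19],-.385)"
```

```text
clock: 18.48
eef_pos: [0.6123, 0.2292, 0.1332]
tool_rot: [-0.0, 1.0, -0.0, -0.001]
ft_force: [1.2, 1.4, 0.4]
grip_width: 0.0216
grasp_force: 55.2
clock: 18.6
eef_pos: [0.6128, 0.2294, 0.1948]
tool_rot: [-0.0, 1.0, 0.0, -0.0]
ft_force: [1.4, 1.0, -0.6]
grip_width: 0.0214
grasp_force: 55.2
t 18.6 tcp [0.6128 0.2294 0.1948] yaw_y 1.571 rot [ 0.     0.    -1.185] shift [ 0.2272 -0.4755  0.0047] w 0.0214 q [0.36 0.56 0.47 1.48 0.   0.36]
```

```bash
python3 jog.py '[[0,0,-0.15,0.026,-0.054,0,0.015],[0,0,-0.3,0.052,-0.108,0,0.015],[0,0,-0.45,0.078,-0.162,0,0.015],[0,0,-0.6,0.104,-0.217,0,0.015],[0,0,-0.75,0.13,-0.271,0,0.015],[0,0,-0.9,0.156,-0.325,0,0.015],[0,0,-1.05,0.182,-0.38,0,0.015],[0,0,-1.185,0.208,-0.434,0.002,0.015],[0,0,-1.185,0.2272,-0.4755,0.002,0.015],[0,0,-1.185,0.2272,-0.4755,0.002,0.015]]'; python3 jog.py '[[0,0,0,0,0,0,0.015]]';python3 -c "
from h import *
rel([.3858,-.2462,.048],-.385)"
```

```text
clock: 19.85
eef_pos: [0.3847, -0.2485, 0.1911]
tool_rot: [-0.556, 0.831, -0.0, -0.0]
ft_force: [0.0, -0.3, -0.2]
grip_width: 0.0212
grasp_force: 55.2
clock: 19.98
eef_pos: [0.3861, -0.2459, 0.1909]
tool_rot: [-0.558, 0.83, 0.0, 0.0]
ft_force: [0.5, 0.2, -0.6]
grip_width: 0.0213
grasp_force: 55.2
t 19.98 tcp [ 0.3861 -0.2459  0.1909] yaw_y 2.756 rot [-0.     0.    -0.001] shift [0.0005 0.0002 0.1429] w 0.0213 q [-0.57  0.16 -0.12  1.28  0.   -1.75]
```

```bash
python3 jog.py '[[0,0,0,0,0,0.05,0.015],[0,0,0,0,0,0.1,0.015],[0,0,0,0,0,0.13,0.015],[0,0,0,0,0,0.141,0.015],[0,0,0,0,0,0.145,0.015],[0,0,0,0,0,0.145,0.015],[0,0,0,0,0,0.145,0.042],[0,0,0,0,0,0.145,0.042],[0,0,0,0,0,0.145,0.042]]'; python3 jog.py '[[0,0,0,0,0,-0.05,0.042],[0,0,0,0,0,-0.11,0.042],[0,0,0,-0.02,0,-0.15,0.042],[0,0,0,-0.07,0,-0.15,0.042],[0,0,0,-0.1,0,-0.15,0.042],[0,0,0,-0.1,0,-0.15,0.042]]'; python3 -c "
from h import *
rel([.613,.2315,.18],np.pi/2)
c,im=snap('wrist','w5');np.savez('w5.npz',**{k:np.array(x) for k,x in c.items()})
cv2.imwrite('pics/w5b.png',cv2.resize(im[:290,80:467],(800,600)))
snap('scene','s5');snap('top','t5')"
```

```text
clock: 21.1
eef_pos: [0.3866, -0.246, 0.046]
tool_rot: [-0.559, 0.829, -0.0, 0.0]
ft_force: [-0.1, -0.4, -1.0]
grip_width: 0.0419
grasp_force: 0.0
clock: 21.85
eef_pos: [0.4243, -0.1519, 0.1958]
tool_rot: [-0.56, 0.828, 0.0, 0.0]
ft_force: [-0.5, -0.2, -0.4]
grip_width: 0.0419
grasp_force: 0.0
t 21.85 tcp [ 0.4243 -0.1519  0.1958] yaw_y 2.76 rot [0.    0.    1.189] shift [-0.4261 -0.0322  0.0158] w 0.0419 q [-0.34  0.15 -0.13  1.29  0.   -1.53]
```

View pics/w5b.png

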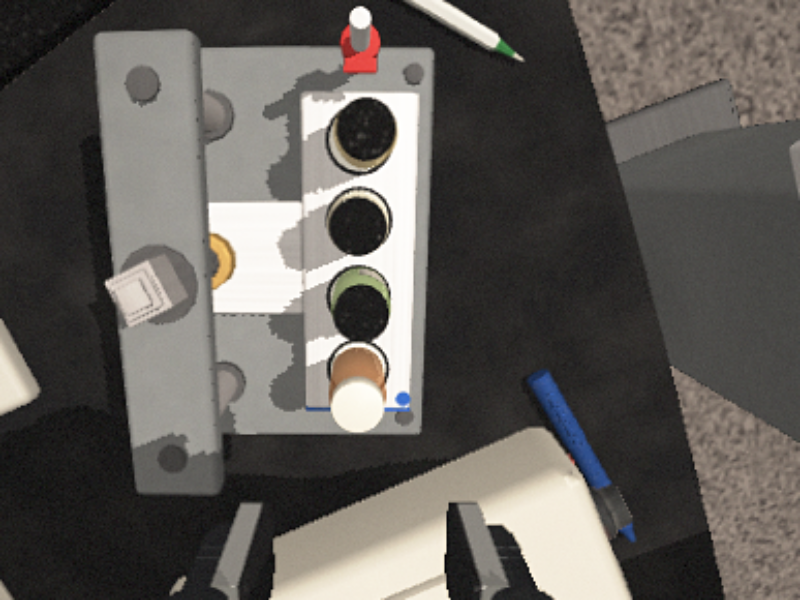

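All four vials stand in their circles, with cap centres near (357,400), (360,312), (358,225) and (366,130). The screw drive now looks turned, so I'll measure it later. I'll zoom in on the pointer in the wrist and scene views.

```bash
python3 - <<'E'
import cv2,numpy as np
o=np.zeros((600,800,3),np.uint8)
w=cv2.imread('pics/w5.png')[0:50,230:280];o[:400,:400]=cv2.resize(w,None,fx=8,fy=8,interpolation=cv2.INTER_CUBIC)
s=cv2.imread('pics/s5.png')[265:315,310:360];o[:400,400:]=cv2.resize(s,None,fx=8,fy=8,interpolation=cv2.INTER_CUBIC)
w=cv2.imread('pics/w5.png')[115:165,120:180];o[400:600,:240]=cv2.resize(w,None,fx=4,fy=4,interpolation=cv2.INTER_CUBIC)
t=cv2.imread('pics/t5.png')[140:190,190:270];o[400:600,250:570]=cv2.resize(t,None,fx=4,fy=4,interpolation=cv2.INTER_CUBIC)
t=cv2.imread('pics/t5.png')[215:265,330:385];o[400:600,575:795]=cv2.resize(t,None,fx=4,fy=4,interpolation=cv2.INTER_CUBIC)
cv2.imwrite('pics/c5.png',o)
E
```

```text
(no output)
```

View pics/c5.png

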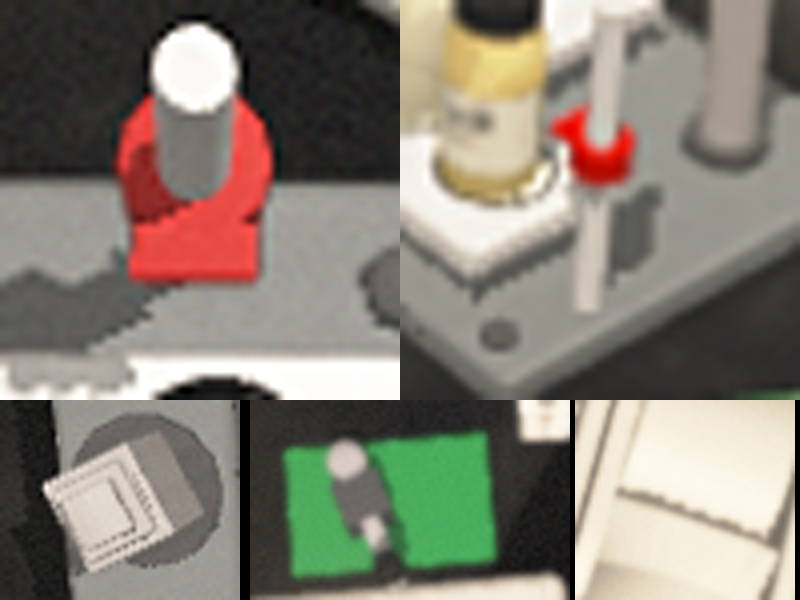

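```bash
python3 - <<'E'
from h import *
from scipy.optimize import least_squares
c=np.load('w5.npz');s=bot.calibration('scene')
tip=np.array([195,68])/8+[230,0];face=np.array([195,163])/8+[230,0];nt=np.array([195,197])/8+[230,0]
X=unproj(c,[tip],.108)[0];print('post',X)
for z in np.arange(.055,.085,.004): print(round(z,3),(proj(c,[X[0],X[1],z])[0]-face).round(2))
fs=np.array([(602-400)/8+310,137/8+265])
f=lambda p:np.r_[proj(c,p[:3])[0]-face,proj(s,p[:3])[0]-fs,proj(c,[p[0],p[1],.108])[0]-tip]
r=least_squares(f,[X[0],X[1],.07]);print(r.x,r.fun.round(2))
# scene consistency: circle 3/4 region; where does scene put known platform corner
C=np.array([[.4288,-.1403,.034],[.3858,-.2462,.034]]);print('scene proj circ',(proj(s,C)).round(1))
print('top proj circ4', proj(bot.calibration('top'),C).round(1))
E
```

```text
post [ 0.37193225 -0.28004946  0.108     ]
0.055 [-0.13  2.34]
0.059 [-0.12  1.45]
0.063 [-0.11  0.52]
0.067 [-0.1  -0.42]
0.071 [-0.09 -1.4 ]
0.075 [-0.09 -2.4 ]
0.079 [-0.08 -3.43]
0.083 [-0.07 -4.49]
[ 0.37194234 -0.27998468  0.06615631] [-0.09 -0.14 -0.17  0.07  0.02  0.09]
scene proj circ [[287.3 260.5]
 [321.9 285.8]]
top proj circ4 [[299.2 241.3]
 [337.3 256. ]]
```

The pointer top is at about z = 0.066, roughly 32 mm up, which I'll check again while winding. Next I'll look at the crank from above.

```bash
python3 jog.py '[[0,0,0.17,-0.055,-0.023,-0.01,0.05],[0,0,0.34,-0.11,-0.046,-0.01,0.05],[0,0,0.51,-0.165,-0.069,-0.01,0.05],[0,0,0.68,-0.22,-0.092,-0.01,0.05],[0,0,0.834,-0.275,-0.115,-0.01,0.05],[0,0,0.834,-0.3124,-0.129,-0.01,0.05],[0,0,0.834,-0.3124,-0.129,-0.01,0.05],[0,0,0.834,-0.3124,-0.129,-0.01,0.05]]'; python3 -c "
from h import *
rel([.654,.0875,.011],1.926)
c,im=snap('wrist','w6');np.savez('w6.npz',**{k:np.array(x) for k,x in c.items()})
cv2.imwrite('pics/w6b.png',cv2.resize(im[130:346,120:408],(800,600),interpolation=cv2.INTER_CUBIC))
b=unproj(bot.calibration('top'),np.array([(488,210),(584,208),(583,283),(488,283)])/1.5625,.02);print('ph',b.round(3).tolist())
print('head',unproj(bot.calibration('top'),np.array([(560,180),(628,180),(622,232),(552,235)])/1.5625,[.37,.37,.24,.24]).round(3).tolist())"
```

```text
clock: 23.0
eef_pos: [0.6603, 0.086, 0.2051]
tool_rot: [-0.174, 0.985, -0.0, -0.001]
ft_force: [0.3, -1.2, -0.4]
grip_width: 0.05
grasp_force: 0.0
t 23.0 tcp [0.6603 0.086  0.2051] yaw_y 1.921 rot [-0.    -0.002 -0.005] shift [0.005  0.0036 0.1941] w 0.05 q [ 0.13  0.59  0.54  1.52 -0.   -0.22]
ph [[0.745, -0.191, 0.02], [0.746, -0.375, 0.02], [0.601, -0.364, 0.02], [0.604, -0.186, 0.02]]
head [[0.678, -0.236, 0.37], [0.676, -0.327, 0.37], [0.639, -0.363, 0.24], [0.636, -0.254, 0.24]]
```

View pics/w6b.png

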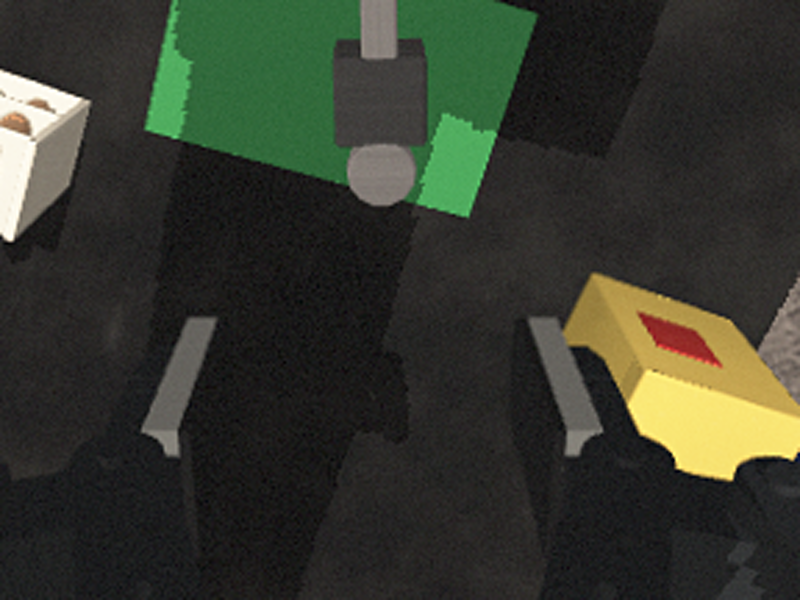

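The hub's top face is centred at about (381,101) in the crop and its edges line up with the tool axes. The mat's back edge runs from (147,130) to (470,215).

```bash
python3 - <<'E'
from h import *
c=np.load('w6.npz')
f=lambda l:np.array(l)/2.7778+[120,130]
H=unproj(c,f([(333,58),(427,58),(427,147),(335,143)]),.045);print(H.round(4).tolist(),H.mean(0).round(4))
e=H[1]-H[0];print('edge ang',np.arctan2(e[1],e[0]), np.linalg.norm(e), np.linalg.norm(H[2]-H[1]))
e=H[2]-H[3];print('edge ang',np.arctan2(e[1],e[0]))
A=unproj(c,f([(378,2),(381,175)]),[.045,.045]);e=A[0]-A[1];print('arm',np.arctan2(e[1],e[0])%(2*np.pi),A)
M=unproj(c,f([(147,130),(470,215),(538,14)]),.003);print('mat',M.round(4).tolist())
d=M[1]-M[0];L=np.linalg.norm(d);print(L,'matcentre',(M[0]+M[1])/2+np.array([-d[1],d[0],0])/L*.048*np.sign(-1*0+1))
rel(np.r_[H.mean(0)[:2],.011],1.926)
E
```

```text
[[0.6473, 0.067, 0.045], [0.6351, 0.1005, 0.045], [0.668, 0.1132, 0.045], [0.6788, 0.0788, 0.045]] [0.6573 0.0899 0.045 ]
edge ang 1.9198808897220427 0.03570527364447772 0.03521963627276445
edge ang 1.874449388541033
arm 3.5104357221679754 [[0.62167947 0.07575474 0.045     ]
 [0.68498899 0.10022595 0.045     ]]
mat [[0.7133, 0.0013, 0.003], [0.7018, 0.1499, 0.003], [0.6078, 0.1431, 0.003]]
0.14908617704193297 matcentre [0.65971391 0.07187916 0.003     ]
t 23.05 tcp [0.6601 0.0858 0.2057] yaw_y 1.92 rot [-0.    -0.001 -0.006] shift [0.001  0.0049 0.1947] w 0.0501 q [ 0.13  0.59  0.54  1.52 -0.   -0.22]
```

```bash
python3 jog.py '[[0,0,0,0.001,0.005,0.05,0.06],[0,0,0,0.001,0.005,0.1,0.06],[0,0,0,0.001,0.005,0.15,0.06],[0,0,0,0.001,0.005,0.18,0.06],[0,0,0,0.001,0.005,0.193,0.06],[0,0,0,0.001,0.005,0.193,0.06]]';python3 jog.py '[[0,0,0,0,0,0,0.02],[0,0,0,0,0,0,0.02],[0,0,0,0,0,0,0.02],[0,0,0,0,0,0,0.02],[0,0,0,0,0,-0.03,0.02],[0,0,0,0,0,-0.08,0.02],[0,0,0,0,0,-0.14,0.02],[0,0,0,0,0,-0.19,0.02],[0,0,0,0,0,-0.23,0.02],[0,0,0,0,0,-0.23,0.02]]'; python3 -c "
from h import *
rel([.4768,-.2218,.24],1.926)"
```

```text
clock: 23.8
eef_pos: [0.6577, 0.0908, 0.0131]
tool_rot: [-0.174, 0.985, -0.0, -0.0]
ft_force: [0.2, -0.7, -0.1]
grip_width: 0.0603
grasp_force: 0.0
clock: 25.05
eef_pos: [0.6606, 0.0923, 0.2497]
tool_rot: [-0.175, 0.985, -0.0, 0.006]
ft_force: [0.4, -0.9, -0.1]
grip_width: 0.0199
grasp_force: 0.0
t 25.05 tcp [0.6606 0.0923 0.2497] yaw_y 1.922 rot [-0.003  0.012 -0.004] shift [ 0.2808 -0.2316  0.0069] w 0.0199 q [ 0.14  0.58  0.64  1.62  0.   -0.21]
```

The gripper closed on nothing, so I'll look.

```bash
python3 -c "
from h import *
c,im=snap('wrist','w7');np.savez('w7.npz',**{k:np.array(x) for k,x in c.items()})
c2,t=snap('top','t7')
o=np.zeros((600,800,3),np.uint8);o[:384,:512]=im;o[384:600,:288]=cv2.resize(t[136:190,190:262],None,fx=4,fy=4,interpolation=cv2.INTER_CUBIC)
cv2.imwrite('pics/w7b.png',o)"
```

```text
(no output)
```

View pics/w7b.png

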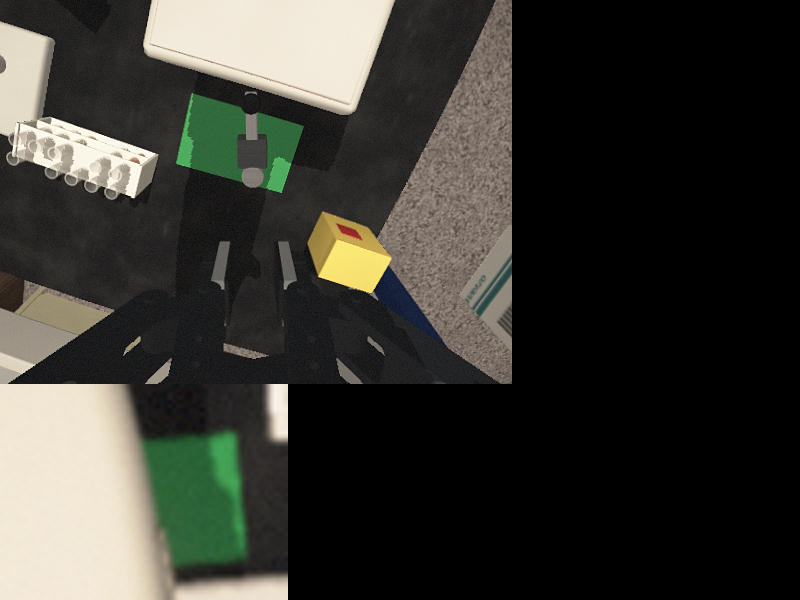

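The crank still stands where it was, with the hub near (252,152), so it wasn't moved. I'll try again and check the grip before lifting.

```bash
python3 -c "
from h import *
c=np.load('w7.npz');print(unproj(c,[(252.5,153)],.045))
rel([.6573,.0899,.009],1.92)"; python3 jog.py '[[0,0,0,0,0,0.05,0.06],[0,0,0,0,0,0.1,0.06],[0,0,0,0,0,0.15,0.06],[0,0,0,0,0,0.2,0.06],[0,0,0,0,0,0.22,0.06],[0,0,0,0,0,0.236,0.06],[0,0,0,0,0,0.236,0.06]]';python3 jog.py '[[0,0,0,0,0,0,0.02],[0,0,0,0,0,0,0.02],[0,0,0,0,0,0,0.02],[0,0,0,0,0,0,0.02],[0,0,0,0,0,0,0.02],[0,0,0,0,0,0,0.02]]'; python3 -c "
from h import *
rel([.6573,.0899,.009],1.92)
c,im=snap('wrist','w8');np.savez('w8.npz',**{k:np.array(x) for k,x in c.items()})"
```

```text
[[0.65615256 0.08988126 0.045     ]]
t 25.15 tcp [0.6585 0.092  0.2443] yaw_y 1.922 rot [-0.001  0.003  0.002] shift [ 0.0025 -0.0014  0.2353] w 0.0201 q [ 0.14  0.59  0.63  1.61  0.   -0.21]
clock: 26.02
eef_pos: [0.6564, 0.0916, 0.0048]
tool_rot: [-0.175, 0.985, 0.0, -0.002]
ft_force: [-0.0, -0.3, 0.0]
grip_width: 0.0599
grasp_force: 0.0
clock: 26.78
eef_pos: [0.6598, 0.0915, 0.0089]
tool_rot: [-0.174, 0.985, -0.0, 0.002]
ft_force: [0.3, -3.3, 5.7]
grip_width: 0.0344
grasp_force: 60.4
t 26.77 tcp [0.6598 0.0915 0.0089] yaw_y 1.921 rot [-0.002  0.004  0.001] shift [ 0.0029 -0.0006 -0.0001] w 0.0344 q [ 0.14  0.69  0.2   1.08 -0.   -0.21]
```

```bash
python3 -c "
import cv2
a=cv2.imread('pics/w8.png')[190:384,126:386];cv2.imwrite('pics/w8b.png',cv2.convertScaleAbs(cv2.resize(a,(800,597),interpolation=cv2.INTER_CUBIC),alpha=1.5,beta=20))"
```

```text
(no output)
```

View pics/w8b.png

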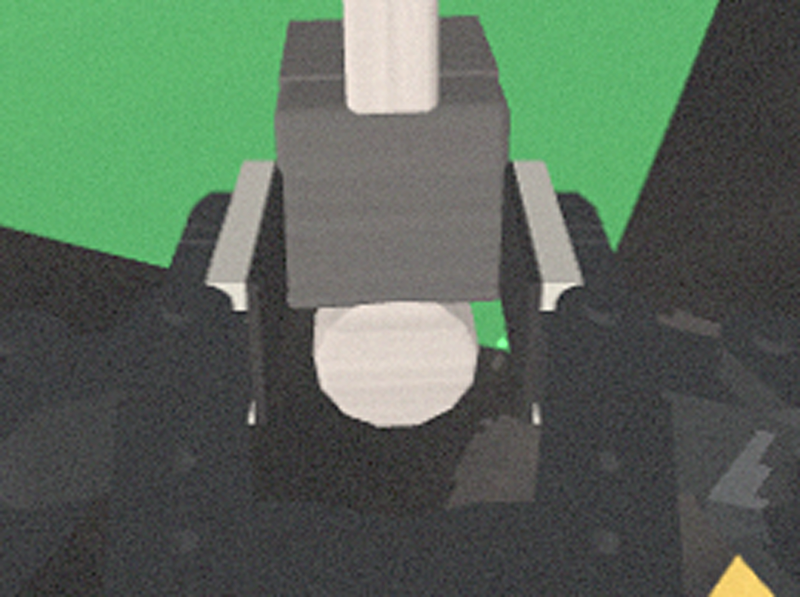

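The hub is between the pads, about 3 mm toward +X and held near its top. I'll regrip lower and better centred, then test-lift.

```bash
python3 jog.py '[[0,0,0,0,0,0,0.055],[0,0,0,0,0,0,0.055],[0,0,0,0.003,0,0.003,0.055],[0,0,0,0.003,0,0.005,0.055],[0,0,0,0.003,0,0.005,0.055]]';python3 jog.py '[[0,0,0,0,0,0,0.02],[0,0,0,0,0,0,0.02],[0,0,0,0,0,0,0.02],[0,0,0,0,0,0,0.02],[0,0,0,0,0,0,0.02],[0,0,0,0,0,0,0.02]]'; python3 jog.py '[[0,0,0,0,0,-0.01,0.02],[0,0,0,0,0,-0.02,0.02],[0,0,0,0,0,-0.03,0.02],[0,0,0,0,0,-0.03,0.02]]'
```

```text
clock: 27.45
eef_pos: [0.6548, 0.0908, 0.0013]
tool_rot: [-0.175, 0.985, 0.0, -0.001]
ft_force: [-0.6, 0.0, 0.4]
grip_width: 0.0549
grasp_force: 0.0
clock: 28.2
eef_pos: [0.6557, 0.0906, 0.0023]
tool_rot: [-0.175, 0.985, -0.0, 0.0]
ft_force: [0.4, -1.8, 3.7]
grip_width: 0.0343
grasp_force: 61.9
clock: 28.7
eef_pos: [0.6562, 0.0911, 0.0332]
tool_rot: [-0.175, 0.985, 0.0, 0.001]
ft_force: [-1.2, 0.0, -3.7]
grip_width: 0.0342
grasp_force: 61.1
```

```bash
python3 jog.py '[[0,0,0,0,0,-0.05,0.02],[0,0,0,0,0,-0.1,0.02],[0,0,0,0,0,-0.14,0.02],[0,0,0,0,0,-0.17,0.02],[0,0,0,0,0,-0.17,0.02]]'; python3 - <<'E'
from h import *
c=np.load('w5.npz')
p=np.array([(43,488),(128,443),(172,528),(90,572)])-[0,400];p=p/4+[120,115]
D=unproj(c,p,.146);print(D.round(4).tolist(),D.mean(0))
for i in range(4):
    e=D[(i+1)%4]-D[i];print(np.linalg.norm(e).round(4),(np.arctan2(e[1],e[0])%(np.pi/2)).round(3))
rel([.4767,-.2218,.2],1.92)
E
```

```text
clock: 29.32
eef_pos: [0.657, 0.0911, 0.2049]
tool_rot: [-0.175, 0.985, -0.0, 0.003]
ft_force: [0.7, 0.7, -4.1]
grip_width: 0.0344
grasp_force: 62.6
[[0.4861, -0.2294, 0.146], [0.4685, -0.2306, 0.146], [0.468, -0.2143, 0.146], [0.4853, -0.2128, 0.146]] [ 0.47697808 -0.22177751  0.146     ]
0.0177 0.064
0.0163 0.029
0.0174 0.082
0.0166 0.046
t 29.32 tcp [0.657  0.0911 0.2049] yaw_y 1.922 rot [-0.001  0.006  0.002] shift [ 0.277  -0.2318  0.0034] w 0.0344 q [ 0.14  0.58  0.52  1.5   0.   -0.21]
```

```bash
python3 jog.py '[[0,0,0.05,0.03,-0.025,0,0.02],[0,0,0.1,0.07,-0.06,0,0.02],[0,0,0.15,0.11,-0.095,0,0.02],[0,0,0.2,0.15,-0.13,0,0.02],[0,0,0.25,0.19,-0.165,0,0.02],[0,0,0.296,0.23,-0.195,0,0.02],[0,0,0.296,0.26,-0.22,0,0.02],[0,0,0.296,0.277,-0.232,0,0.02],[0,0,0.296,0.277,-0.232,0.02,0.02],[0,0,0.296,0.277,-0.232,0.03,0.02]]';python3 jog.py '[[0,0,0,0,0,0,0.02],[0,0,0,0,0,0,0.02]]'; python3 -c "
from h import *
rel([.477,-.2218,.123],1.626)
o=bot.get_obs();print(o['ft_force'],o['grasp_force'])"
```

```text
clock: 30.58
eef_pos: [0.473, -0.2218, 0.1688]
tool_rot: [-0.027, 1.0, 0.001, -0.002]
ft_force: [0.2, -0.1, -3.5]
grip_width: 0.0346
grasp_force: 62.5
clock: 30.82
eef_pos: [0.4752, -0.222, 0.1718]
tool_rot: [-0.028, 1.0, 0.0, -0.0]
ft_force: [0.7, -0.8, -3.7]
grip_width: 0.0342
grasp_force: 62.5
t 30.82 tcp [ 0.4752 -0.222   0.1718] yaw_y 1.627 rot [ 0.    -0.     0.001] shift [-0.0018  0.0001  0.0488] w 0.0342 q [-0.44  0.3   0.01  1.28  0.   -0.49]
[ 0.73599255 -0.8327966  -3.6584609 ] 62.459696531295776
```

Correct X by −1.5 mm and lower in small steps.

```bash
python3 jog.py '[[0,0,0,-0.0015,0,0.01,0.02],[0,0,0,-0.0015,0,0.018,0.02],[0,0,0,-0.0015,0,0.022,0.02],[0,0,0,-0.0015,0,0.026,0.02],[0,0,0,-0.0015,0,0.026,0.02]]'; python3 jog.py '[[0,0,0,0,0,0.003,0.02],[0,0,0,0,0,0.006,0.02],[0,0,0,0,0,0.009,0.02],[0,0,0,0,0,0.009,0.02]]'
```

```text
clock: 31.45
eef_pos: [0.4761, -0.2222, 0.1455]
tool_rot: [-0.028, 1.0, 0.0, -0.0]
ft_force: [-0.2, 1.4, -3.7]
grip_width: 0.0346
grasp_force: 62.5
clock: 31.95
eef_pos: [0.4761, -0.2222, 0.1363]
tool_rot: [-0.028, 1.0, 0.0, -0.0]
ft_force: [-1.4, -0.5, -3.8]
grip_width: 0.0342
grasp_force: 62.5
```

```bash
python3 jog.py '[[0,0,0,0,0,0.004,0.02],[0,0,0,0,0,0.008,0.02],[0,0,0,0,0,0.011,0.02],[0,0,0,0,0,0.012,0.02],[0,0,0,0,0,0.013,0.02],[0,0,0,0,0,0.013,0.02]]'; python3 jog.py '[[0,0,0,0,0,0,0.06],[0,0,0,0,0,0,0.06],[0,0,0,0,0,0,0.06],[0,0,0,0,0,0,0.06]]'; python3 -c "
from h import *
rel([.4170,-.2251,.172],1.626)"
```

```text
clock: 32.7
eef_pos: [0.4763, -0.2222, 0.1237]
tool_rot: [-0.028, 1.0, 0.0, -0.0]
ft_force: [-3.1, -1.4, -3.0]
grip_width: 0.0344
grasp_force: 62.6
clock: 33.2
eef_pos: [0.4769, -0.2223, 0.1241]
tool_rot: [-0.028, 1.0, -0.0, 0.0]
ft_force: [-0.4, 0.1, 1.0]
grip_width: 0.0599
grasp_force: 0.0
t 33.2 tcp [ 0.4769 -0.2223  0.1241] yaw_y 1.626 rot [-0.     0.001  0.   ] shift [ 0.0599  0.0005 -0.0479] w 0.0599 q [-0.44  0.34 -0.07  1.16  0.   -0.49]
```

```bash
python3 jog.py '[[0,0,0,0,0,-0.05,0.06],[0,0,0,0,0,-0.095,0.06],[0,0,0,0.03,0,-0.095,0.06],[0,0,0,0.06,0,-0.095,0.06],[0,0,0,0.06,0,-0.095,0.045],[0,0,0,0.06,0,-0.07,0.045],[0,0,0,0.06,0,-0.0445,0.045],[0,0,0,0.06,0,-0.0445,0.045]]'; python3 jog.py '[[0,0,0,0,0,0,0.01],[0,0,0,0,0,0,0.01],[0,0,0,0,0,0,0.01],[0,0,0,0,0,0,0.01],[0,0,0,0,0,0,0.01]]'; python3 -c "
from h import *
rel([.4171,-.2254,.168],1.626)"
```

```text
clock: 34.2
eef_pos: [0.4157, -0.2248, 0.1666]
tool_rot: [-0.028, 1.0, 0.001, -0.002]
ft_force: [0.2, 0.4, -0.1]
grip_width: 0.045
grasp_force: 0.0
clock: 34.83
eef_pos: [0.4165, -0.2259, 0.1689]
tool_rot: [-0.028, 1.0, -0.0, 0.0]
ft_force: [-3.1, -1.2, 5.5]
grip_width: 0.0173
grasp_force: 58.9
t 34.83 tcp [ 0.4165 -0.2259  0.1689] yaw_y 1.626 rot [-0.001  0.    -0.   ] shift [-0.0006  0.0004  0.0009] w 0.0173 q [-0.5   0.21 -0.13  1.23 -0.   -0.55]
```

```bash
python3 jog.py '[[0,0,0,-0.0029,0.0185,0,0.01],[0,0,0,-0.0115,0.0353,0,0.01],[0,0,0,-0.0247,0.0485,0,0.01],[0,0,0,-0.0415,0.0571,0,0.01],[0,0,0,-0.06,0.06,0,0.01],[0,0,0,-0.0785,0.0571,0,0.01],[0,0,0,-0.0953,0.0485,0,0.01],[0,0,0,-0.1085,0.0353,0,0.01],[0,0,0,-0.1171,0.0185,0,0.01],[0,0,0,-0.12,0,0,0.01]]'; python3 -c "
from h import *
rel([.537,-.2188,.168],1.626)"
```

```text
clock: 36.08
eef_pos: [0.5377, -0.2188, 0.1684]
tool_rot: [-0.028, 1.0, 0.001, 0.001]
ft_force: [-0.5, 1.2, 3.8]
grip_width: 0.0175
grasp_force: 58.9
t 36.08 tcp [ 0.5377 -0.2188  0.1684] yaw_y 1.627 rot [0.001 0.002 0.001] shift [0.0007 0.     0.0004] w 0.0175 q [-0.39  0.42  0.16  1.32  0.   -0.44]
```

Smooth. Now the second half-turn and one more full turn, with the grip printed each time.

```bash
python3 jog.py '[[0,0,0,0.0029,-0.0185,0,0.01],[0,0,0,0.0115,-0.0353,0,0.01],[0,0,0,0.0247,-0.0485,0,0.01],[0,0,0,0.0415,-0.0571,0,0.01],[0,0,0,0.06,-0.06,0,0.01],[0,0,0,0.0785,-0.0571,0,0.01],[0,0,0,0.0953,-0.0485,0,0.01],[0,0,0,0.1085,-0.0353,0,0.01],[0,0,0,0.1171,-0.0185,0,0.01],[0,0,0,0.12,0,0,0.01]]'; python3 jog.py '[[0,0,0,-0.0029,0.0185,0,0.01],[0,0,0,-0.0115,0.0353,0,0.01],[0,0,0,-0.0247,0.0485,0,0.01],[0,0,0,-0.0415,0.0571,0,0.01],[0,0,0,-0.06,0.06,0,0.01],[0,0,0,-0.0785,0.0571,0,0.01],[0,0,0,-0.0953,0.0485,0,0.01],[0,0,0,-0.1085,0.0353,0,0.01],[0,0,0,-0.1171,0.0185,0,0.01],[0,0,0,-0.12,0,0,0.01]]';python3 -c "
from h import *
rel([.537,-.2188,.168],1.626)
snap('scene','s9')"
```

```text
clock: 37.33
eef_pos: [0.4145, -0.2263, 0.1685]
tool_rot: [-0.026, 1.0, -0.001, -0.001]
ft_force: [1.8, -1.6, 1.8]
grip_width: 0.0175
grasp_force: 58.9
clock: 38.58
eef_pos: [0.5374, -0.2181, 0.1685]
tool_rot: [-0.028, 1.0, 0.001, 0.001]
ft_force: [0.0, 0.9, 4.6]
grip_width: 0.0173
grasp_force: 59.2
t 38.58 tcp [ 0.5374 -0.2181  0.1685] yaw_y 1.628 rot [0.002 0.001 0.002] shift [ 0.0005 -0.0006  0.0005] w 0.0173 q [-0.39  0.41  0.16  1.32  0.   -0.44]
```

```bash
python3 jog.py '[[0,0,0,0.0029,-0.0185,0,0.01],[0,0,0,0.0115,-0.0353,0,0.01],[0,0,0,0.0247,-0.0485,0,0.01],[0,0,0,0.0415,-0.0571,0,0.01],[0,0,0,0.06,-0.06,0,0.01],[0,0,0,0.0785,-0.0571,0,0.01],[0,0,0,0.0953,-0.0485,0,0.01],[0,0,0,0.1085,-0.0353,0,0.01],[0,0,0,0.1171,-0.0185,0,0.01],[0,0,0,0.12,0,0,0.01]]'; python3 jog.py '[[0,0,0,0,0,0,0.01]]'; python3 - <<'E'
from h import *
rel([.417,-.2254,.168],1.626)
s,im=snap('scene','s10')
def mask(f,x0,x1,y0,y1):
    a=cv2.imread(f'pics/{f}.png').astype(int)[y0:y1,x0:x1];r=a[:,:,2]-np.maximum(a[:,:,0],a[:,:,1])
    print(f,x0,y0)
    for i,row in enumerate(r): print(y0+i,''.join('%4d'%v if v>25 else '   .' for v in row))
mask('scene0',326,343,277,291)
mask('s10',326,343,277,291)
mask('w5',243,266,8,37)
E
```

```text
clock: 39.88
eef_pos: [0.4147, -0.2262, 0.1686]
tool_rot: [-0.027, 1.0, -0.001, -0.001]
ft_force: [-0.4, -1.7, 4.2]
grip_width: 0.0175
grasp_force: 59.2
clock: 40.0
eef_pos: [0.4147, -0.2246, 0.1685]
tool_rot: [-0.028, 1.0, 0.0, -0.001]
ft_force: [-3.9, 0.7, 8.0]
grip_width: 0.0175
grasp_force: 59.6
t 40.0 tcp [ 0.4147 -0.2246  0.1685] yaw_y 1.627 rot [ 0.    -0.003  0.001] shift [-0.0022 -0.0009  0.0005] w 0.0175 q [-0.5   0.21 -0.13  1.24 -0.   -0.55]
scene0 326 277
277    .   .   .   .   .   .   .   .   .   .   .   .   .   .   .   .   .
278    .   .   .   .   .  46  90  74   .   .   .   .   .   .   .   .   .
279    .   .   .  49  88 148 191  77   .   .   .   .   .   .   .   .   .
280    .   .   . 114 195 222 208  55   .   .   .  36  49   .   .   .   .
281    .   .  38 120 188 225 200  52   .   .   .  92 143  37   .   .   .
282    .   .   .   .  82 181 201  94   .   .  56 168 195  66   .   .   .
283    .   .   .   .   . 114 214 164 104  83 143 213 188  55   .   .   .
284    .   .   .   .   .  85 189 191 185 180 204 194 134  28   .   .   .
285    .   .   .   .   .  90 158 165 179 18
[... 3519 characters left out ...]
 157 160 159  45   .   .   .
30    .   .   .  53 161 157 156 157 158 159 158 157 156 156 159 157 158 160 158  43   .   .   .
31    .   .   .  93 161 160 157 161 158 158 157 160 157 159 157 158 158 159 161  41   .   .   .
32    .   .   . 149 165 160 160 159 159 158 156 159 158 157 156 157 157 159 160  42   .   .   .
33    .   .   . 149 167 161 161 161 161 159 160 162 162 160 161 161 159 163 163  37   .   .   .
34    .   .   . 119 144 145 144 143 144 143 145 143 146 145 145 147 148 146 142  32   .   .   .
35    .   .   .   .  27  41  49  44  50  49  36  35  36  37  37  38  37  39  38   .   .   .   .
36    .   .   .   .   .   .   .   .   .   .   .   .   .   .   .   .   .   .   .   .   .   .   .
```

```bash
python3 - <<'E'
from h import *
s=bot.calibration('scene')
C4=np.array([.386,-.246,0]);post=np.array([.3719,-.280,0])
for z in(.034,.058,.066): print(z,proj(s,C4+[0,0,z]).round(2))
th=np.linspace(0,2*np.pi,90);ring=np.c_[np.cos(th),np.sin(th),0*th]*.0085
for z in(.062,.064,.066,.068):
    b=proj(s,post+ring+[0,0,z-.01]);t=proj(s,post+ring+[0,0,z]);print('collar',z,'bottom row',b[:,1].max().round(2),'right col',t[:,0].max().round(2),'right rim row',t[t[:,0].argmax(),1].round(2), 'left',t[:,0].min().round(2))
g={f:cv2.cvtColor(cv2.imread(f'pics/{f}.png'),cv2.COLOR_BGR2GRAY).astype(np.float32) for f in('scene0','s5','s9','s10')}
def tm(a,b,x0,x1,y0,y1,dy0,dy1):
    T=cv2.resize(g[a][y0:y1,x0:x1],None,fx=8,fy=8,interpolation=cv2.INTER_CUBIC)
    S=cv2.resize(g[b][y0+dy0:y1+dy1,x0-4:x1+4],None,fx=8,fy=8,interpolation=cv2.INTER_CUBIC)
    r=cv2.matchTemplate(S,T,cv2.TM_CCOEFF_NORMED);_,v,_,l=cv2.minMaxLoc(r);print(a,b,'dx',l[0]/8-4,'dy',l[1]/8+dy0,'score',round(v,3))
lw=proj(s,[[.4288,-.1403,.034],[.4288,-.1403,.096],[.386,-.246,.034],[.386,-.246,.096]]);print(lw.round(1))
x,y=lw[1].astype(int);tm('s5','s10',x-10,x+10,y-8,y+22,-18,3);tm('s5','s9',x-10,x+10,y-8,y+22,-18,3)
x,y=lw[3].astype(int);tm('s5','s10',x-9,x+9,y-6,y+26,-18,3);tm('s5','s9',x-9,x+9,y-6,y+26,-18,3)
# platform shift scene0->s5 : left blue end corner and right corner
for (u,v) in ([272,262],[318,300]): tm('scene0','s5',u-8,u+8,v-6,v+6,-5,5)
tm('scene0','s5',298,325,285,303,-5,5)
E
```

```text
0.034 [[321.81 285.68]]
0.058 [[322.41 276.51]]
0.066 [[322.62 273.4 ]]
collar 0.062 bottom row 290.46 right col 339.2 right rim row 284.26 left 330.69
collar 0.064 bottom row 289.68 right col 339.27 right rim row 283.47 left 330.75
collar 0.066 bottom row 288.89 right col 339.34 right rim row 282.68 left 330.81
collar 0.068 bottom row 288.11 right col 339.41 right rim row 281.88 left 330.87
[[287.3 260.5]
 [287.7 237.4]
 [321.8 285.7]
 [323.4 261.5]]
s5 s10 dx 0.5 dy -8.875 score 0.819
s5 s9 dx 0.375 dy -6.5 score 0.861
s5 s10 dx 0.625 dy -9.25 score 0.884
s5 s9 dx 0.5 dy -6.75 score 0.918
scene0 s5 dx 0.0 dy 0.125 score 0.985
scene0 s5 dx -0.125 dy 0.125 score 0.991
scene0 s5 dx 0.0 dy 0.125 score 0.915
```

```bash
python3 - <<'E'
from h import *
from scipy.optimize import least_squares
a=cv2.imread('pics/w5.png').astype(int)[0:18,243:266]
m=a.min(2);
for i,r in enumerate(m): print(i,' '.join('%3d'%v for v in r))
b=cv2.imread('pics/scene0.png').astype(int)[262:276,328:345].min(2)
for i,r in enumerate(b): print(262+i,' '.join('%3d'%v for v in r))
E
```

```text
0  40  40  34  39  31  39  39  29  42  39  35  30  33  36  35  37  26  36  36  25  35  30  35
1  39  36  39  39  34  35  41  32  36  31  35  33  32  27  39  31  30  31  30  38  37  37  34
2  38  40  38  38  41  36  41  35  35  27  29  22  16  27  34  27  28  29  37  29  29  28  33
3  34  40  36  36  41  35  41  26  19 135 189 255 209  74  14  20  35  35  30  37  34  35  36
4  39  35  36  34  40  38  25  39 244 255 255 255 255 255 147  15  27  36  34  35  32  30  28
5  37  43  37  37  35  35  49 237 248 244 246 247 250 255 255 175  21  29  31  25  32  33  23
6  34  38  37  42  38  24 147 250 249 245 241 243 247 250 255 255  61  31  31  32  31  30  32
7  40  37  40  40  37  25 199 249 247 246 245 243 245 247 252 255 129  22  29  36  33  35  36
8  35  32  38  36  32  30 233 250 246 246 245 246 245 246 249 255 179  12  33  30  28  36  29
9  42  35  38  36  34  48 218 248 246 245 246 246 246 246 247 255 182  21  31  30  35  30  35
10  34  41  40  35  33  39 171 248 247 246 246 246 247 248 249 255 125  23  31  26  32  33  29
11  39  40  45  40  33  15 131 210 248 248 246 245 247 251 252 23
[... 907 characters left out ...]
 233 234 197 212 221 222 206 181 174 162 139  80  63
267 232 232 232 233 236 241 181 169 173 175 162 152 145 135 123 116  90
268 232 233 235 239 238 239 177 170 176 174 141 114  98  93  98 127 121
269 234 239 237 237 223 187 159 173 182 175 112  89  91  91  96 126 143
270 236 236 222 189 175 165 159 176 183 174 107  93 118 120 125 145 148
271 223 191 175 168 144 141 161 179 183 172 105 120 146 150 147 146 145
272 177 168 147 141  99  95 163 180 182 170 124 144 149 148 147 145 144
273 148 141 104  92  85  97 168 183 181 168 146 147 147 146 145 145 145
274 103  91  89  89  89 120 171 183 182 164 146 144 146 145 144 144 145
275  84  89 114 118 117 142 174 182 179 159 145 143 144 144 145 144 144
```

```bash
python3 jog.py '[[0,0,0,-0.0029,0.0185,0,0.01],[0,0,0,-0.0115,0.0353,0,0.01],[0,0,0,-0.0247,0.0485,0,0.01],[0,0,0,-0.0415,0.0571,0,0.01],[0,0,0,-0.06,0.06,0,0.01],[0,0,0,-0.0785,0.0571,0,0.01],[0,0,0,-0.0953,0.0485,0,0.01],[0,0,0,-0.1085,0.0353,0,0.01],[0,0,0,-0.1171,0.0185,0,0.01],[0,0,0,-0.12,0,0,0.01]]'; python3 jog.py '[[0,0,0,0.0029,-0.0185,0,0.01],[0,0,0,0.0115,-0.0353,0,0.01],[0,0,0,0.0247,-0.0485,0,0.01],[0,0,0,0.0415,-0.0571,0,0.01],[0,0,0,0.0537,-0.0597,0,0.01],[0,0,0,0.0537,-0.0597,0,0.01],[0,0,0,0.0537,-0.0597,0,0.01]]'; python3 - <<'E'
from h import *
rel([.477,-.2221,.168],1.626)
s,_=snap('scene','s11');snap('top','t11')
g={f:cv2.cvtColor(cv2.imread(f'pics/{f}.png'),cv2.COLOR_BGR2GRAY).astype(np.float32) for f in('s5','s11')}
for C in([.4288,-.1403],[.4143,-.1758],[.4,-.211],[.386,-.246]):
    x,y=proj(s,[*C,.096])[0].astype(int);y0,y1,x0,x1=y-6,y+24,x-9,x+9
    T=cv2.resize(g['s5'][y0:y1,x0:x1],None,fx=8,fy=8,interpolation=cv2.INTER_CUBIC)
    S=cv2.resize(g['s11'][y0-20:y1+3,x0-4:x1+4],None,fx=8,fy=8,interpolation=cv2.INTER_CUBIC)
    r=cv2.matchTemplate(S,T,cv2.TM_CCOEFF_NORMED);_,v,_,l=cv2.minMaxLoc(r)
    k=(proj(s,[*C,.07])[0,1]-proj(s,[*C,.1])[0,1])/30
    print('dx',l[0]/8-4,'dy',l[1]/8-20,'rise mm',(20-l[1]/8)/k,round(v,3))
E
```

```text
clock: 41.3
eef_pos: [0.5377, -0.2186, 0.1683]
tool_rot: [-0.028, 1.0, 0.001, 0.001]
ft_force: [1.2, 1.1, 5.7]
grip_width: 0.0174
grasp_force: 59.2
clock: 42.18
eef_pos: [0.4858, -0.2831, 0.1688]
tool_rot: [-0.027, 1.0, -0.001, 0.0]
ft_force: [-0.5, -2.8, 6.1]
grip_width: 0.0172
grasp_force: 59.3
t 42.17 tcp [ 0.4858 -0.2831  0.1688] yaw_y 1.625 rot [-0.003  0.    -0.001] shift [0.0055 0.0614 0.0006] w 0.0172 q [-0.53  0.38  0.11  1.3  -0.   -0.58]
dx 0.75 dy -11.625 rise mm 30.640111795335812 0.727
dx 0.5 dy -12.5 rise mm 32.39817625302926 0.972
dx 0.875 dy -12.75 rise mm 32.51099357102763 0.925
dx 0.875 dy -12.75 rise mm 32.00181476018332 0.892
```

```bash
python3 - <<'E'
from h import *
s=bot.calibration('scene');p=np.array([.3719,-.280])
P=lambda z:proj(s,[*p,z])[0]
print('tip',P(.108),'base',P(.012),'col',P(.0562))
# affine-correct rows from tip/base observed
ob,ot=303.1,266.0
b,t=P(.012)[1],P(.108)[1]
for z in np.arange(.062,.072,.001):
    r=P(z-.01)[1]; print(round(z,3),(ob+(r-b)*(ot-ob)/(t-b)).round(2))
E
```

```text
tip [336.48032783 265.24495162] base [333.31518233 303.03539347] col [334.74958377 286.1324569 ]
0.062 288.12
0.063 287.73
0.064 287.35
0.065 286.97
0.066 286.58
0.067 286.2
0.068 285.81
0.069 285.43
0.07 285.04
0.071 284.65
```

```bash
python3 jog.py '[[0,0,0,0,0,0,0.05],[0,0,0,0,0,0,0.05],[0,0,0,0,0,0,0.05],[0,0,0,0,0,-0.04,0.05],[0,0,0,0,0,-0.07,0.05]]'; python3 -c "
from h import *
rel([.4243,-.1519,.196],2.76)"
```

```text
clock: 42.9
eef_pos: [0.4859, -0.2813, 0.239]
tool_rot: [-0.028, 1.0, 0.0, -0.0]
ft_force: [1.2, -0.4, 0.0]
grip_width: 0.0497
grasp_force: 0.0
t 42.9 tcp [ 0.4859 -0.2813  0.239 ] yaw_y 1.626 rot [ 1.000e-03 -0.000e+00 -1.134e+00] shift [0.0543 0.1326 0.0431] w 0.0497 q [-0.52  0.36  0.26  1.47  0.   -0.58]
```

```bash
python3 jog.py '[[0,0,0.18,0.0056,0.03,0,0.06],[0,0,0.36,0.0056,0.0596,0,0.06],[0,0,0.54,0.0056,0.0596,0,0.06],[0,0,0.72,0.0056,0.0596,0,0.06],[0,0,0.9,0.0056,0.0596,0,0.06],[0,0,1.08,0.0056,0.0596,0,0.06],[0,0,1.26,0.0056,0.0596,0,0.06],[0,0,1.44,0.0056,0.0596,0,0.06],[0,0,1.466,0.0056,0.0596,0,0.06],[0,0,1.466,0.0056,0.0596,0,0.06]]'; python3 -c "
from h import *
rel([.477,-.2221,.123],.16)
c,im=snap('wrist','w12');np.savez('w12.npz',**{k:np.array(x) for k,x in c.items()})
# predicted crank hub-top corners / check dark hub center
t=-1.411;Rm=np.array([[np.cos(t),-np.sin(t)],[np.sin(t),np.cos(t)]])
g=im.mean(2)
for n,p,z in(('hub',(0,0),.167),('knob',(.06,0),.202),('cw',(-.029,0),.167),('arm',(.035,0),.166),('y+22',(0,.022),.166),('y-22',(0,-.022),.166)):
    q=proj(c,[*(Rm@p+[.477,-.2221]),z])[0];u,v=q.astype(int);print(n,q.round(1),im[v-1:v+2,u-1:u+2].mean((0,1)).round() if 0<v<383 and 0<u<511 else None)"
```

```text
clock: 44.15
eef_pos: [0.4771, -0.2222, 0.2381]
tool_rot: [0.647, 0.762, -0.0, -0.0]
ft_force: [0.2, -0.7, -0.2]
grip_width: 0.0602
grasp_force: 0.0
t 44.15 tcp [ 0.4771 -0.2222  0.2381] yaw_y 0.162 rot [-0.    -0.     0.002] shift [ 0.     -0.      0.1151] w 0.0602 q [-0.44  0.28  0.15  1.44  0.    0.97]
hub [253.1 196. ] [108. 113. 117.]
knob [252.9 284.7] [45. 45. 48.]
cw [253.1 160.7] [216. 224. 232.]
arm [253.  234.9] [217. 224. 232.]
y+22 [280.2 195.6] [24. 26. 27.]
y-22 [225.9 195.6] [153. 159. 161.]
```

```bash
python3 jog.py '[[0,0,0,0,0,0.05,0.06],[0,0,0,0,0,0.09,0.06],[0,0,0,0,0,0.108,0.06],[0,0,0,0,0,0.1145,0.06],[0,0,0,0,0,0.1145,0.06]]'; python3 jog.py '[[0,0,0,0,0,0,0.02],[0,0,0,0,0,0,0.02],[0,0,0,0,0,0,0.02],[0,0,0,0,0,0,0.02],[0,0,0,0,0,0,0.02]]'; python3 jog.py '[[0,0,0,0,0,-0.005,0.02],[0,0,0,0,0,-0.01,0.02],[0,0,0,0,0,-0.015,0.02]]'; python3 jog.py '[[0,0,0,0,0,-0.01,0.02],[0,0,0,0,0,-0.02,0.02],[0,0,0,0,0,-0.03,0.02],[0,0,0,0,0,-0.05,0.02],[0,0,0,0,0,-0.07,0.02],[0,0,0,0,0,-0.07,0.02]]'
```

```text
clock: 44.82
eef_pos: [0.4773, -0.2224, 0.124]
tool_rot: [0.648, 0.762, -0.0, 0.0]
ft_force: [0.5, 0.8, -1.1]
grip_width: 0.06
grasp_force: 0.0
clock: 45.45
eef_pos: [0.4775, -0.2229, 0.1254]
tool_rot: [0.648, 0.761, -0.0, 0.001]
ft_force: [-3.4, 0.6, 6.2]
grip_width: 0.0342
grasp_force: 60.2
clock: 45.82
eef_pos: [0.4772, -0.2226, 0.1387]
tool_rot: [0.648, 0.761, -0.0, -0.0]
ft_force: [1.6, -3.1, -5.2]
grip_width: 0.0343
grasp_force: 60.2
clock: 46.58
eef_pos: [0.4783, -0.2226, 0.211]
tool_rot: [0.648, 0.761, 0.001, 0.002]
ft_force: [0.6, -0.2, -4.3]
grip_width: 0.034
grasp_force: 61.1
```

```bash
python3 jog.py '[[0,0,0.01,0.03,0.026,0,0.02],[0,0,0.03,0.07,0.06,0,0.02],[0,0,0.05,0.11,0.096,0,0.02],[0,0,0.07,0.15,0.13,0,0.02],[0,0,0.085,0.19,0.166,0,0.02],[0,0,0.085,0.225,0.196,0,0.02],[0,0,0.085,0.25,0.217,0,0.02],[0,0,0.085,0.2609,0.227,0,0.02],[0,0,0.085,0.2609,0.227,0,0.02],[0,0,0.085,0.2609,0.227,0,0.02]]'; python3 -c "
from h import *
rel([.660,.0715,.004],.077)
snap('top','t13')
c,im=snap('wrist','w13')
b=im.astype(int);m=((b[:,:,1]>b[:,:,0]*1.4)&(b[:,:,1]>b[:,:,2]*1.25)&(b[:,:,1]>60)).astype(np.uint8)
n,l,st,ce=cv2.connectedComponentsWithStats(m)
k=1+st[1:,4].argmax();print(st[k],ce[k])
v,u=np.where(l==k);P=unproj(c,np.c_[u,v]+.5,.003)[:,:2]
print(P.min(0),P.max(0),cv2.minAreaRect(P.astype(np.float32)*1000))"
```

```text
clock: 47.82
eef_pos: [0.6591, 0.07, 0.2087]
tool_rot: [0.681, 0.733, -0.001, -0.0]
ft_force: [0.9, 0.5, -3.4]
grip_width: 0.0347
grasp_force: 61.1
t 47.83 tcp [0.6591 0.07   0.2087] yaw_y 0.074 rot [-0.001  0.001 -0.003] shift [0.0015 0.0012 0.2047] w 0.0347 q [ 0.11  0.58  0.54  1.53 -0.    1.6 ]
[ 213   95   84  123 7494] [254.76634641 142.06845476]
[ 0.60821543 -0.00767062] [0.71348571 0.1482752 ] ((661.1348876953125, 70.77410888671875), (96.15460205078125, 150.53392028808594), 4.13378381729126)
```

```bash
python3 jog.py '[[0,0,0,0.0007,0.0017,0.05,0.02],[0,0,0,0.0007,0.0017,0.1,0.02],[0,0,0,0.0007,0.0017,0.15,0.02],[0,0,0,0.0007,0.0017,0.18,0.02],[0,0,0,0.0007,0.0017,0.195,0.02],[0,0,0,0.0007,0.0017,0.2,0.02],[0,0,0,0.0007,0.0017,0.2,0.02]]'; python3 jog.py '[[0,0,0,0,0,0.002,0.02],[0,0,0,0,0,0.004,0.02],[0,0,0,0,0,0.004,0.02]]'
```

```text
clock: 48.8
eef_pos: [0.6624, 0.0721, 0.0102]
tool_rot: [0.68, 0.733, 0.001, 0.001]
ft_force: [-0.0, -0.5, -3.3]
grip_width: 0.0341
grasp_force: 61.0
clock: 49.18
eef_pos: [0.6614, 0.0723, 0.005]
tool_rot: [0.68, 0.733, 0.0, 0.0]
ft_force: [-0.1, 0.3, -4.1]
grip_width: 0.0344
grasp_force: 61.1
```

```bash
python3 jog.py '[[0,0,0,-0.001,0,0.001,0.02],[0,0,0,-0.001,0,0.002,0.02],[0,0,0,-0.001,0,0.002,0.02]]'; python3 jog.py '[[0,0,0,0,0,0,0.056],[0,0,0,0,0,0,0.056],[0,0,0,0,0,0,0.056],[0,0,0,0,0,0,0.056],[0,0,0,0,0,-0.04,0.056],[0,0,0,0,0,-0.09,0.056],[0,0,0,0,0,-0.15,0.056],[0,0,0,0,0,-0.2,0.056],[0,0,0,0,0,-0.2,0.056],[0,0,0,0,0,-0.2,0.056]]'; python3 - <<'E'
from h import *
rel([.45,.2,.25],1)
c,im=snap('wrist','w14');s,_=snap('scene','s14')
b=im.astype(int);m=((b[:,:,1]>b[:,:,0]*1.4)&(b[:,:,1]>b[:,:,2]*1.25)&(b[:,:,1]>60)).astype(np.uint8)
n,l,st,ce=cv2.connectedComponentsWithStats(m)
P=np.vstack([unproj(c,np.c_[np.where(m)[::-1]]+.5,.003)[:,:2]]);print(cv2.minAreaRect(P.astype(np.float32)*1000))
# hub: rectify plane z=.045 at 1px/mm, around mat centre
ctr=np.array([.661,.0708]);G=np.array([[proj(c,[ctr[0]-i*.006,ctr[1]+j*.006,.045])[0]-.5 for j in range(-12,13)] for i in range(-8,9)]).astype(np.float32)
r=cv2.remap(im.mean(2).astype(np.uint8),G[:,:,0],G[:,:,1],cv2.INTER_LINEAR)
print('rows x + to -, cols y - to + (6mm)');[print(' '.join('%3d'%v for v in q)) for q in r]
E
```

```text
clock: 49.55
eef_pos: [0.6615, 0.072, 0.0046]
tool_rot: [0.68, 0.733, 0.001, -0.0]
ft_force: [-3.2, 2.4, 5.7]
grip_width: 0.0345
grasp_force: 62.1
clock: 50.8
eef_pos: [0.6612, 0.0712, 0.2022]
tool_rot: [0.68, 0.733, -0.0, -0.0]
ft_force: [-0.6, 0.0, -0.1]
grip_width: 0.0561
grasp_force: 0.0
t 50.8 tcp [0.6612 0.0712 0.2022] yaw_y 0.075 rot [-0.001 -0.    -0.925] shift [ 0.1443 -0.201  -0.0477] w 0.0561 q [ 0.11  0.59  0.53  1.51 -0.    1.6 ]
((538.3153076171875, -88.63519287109375), (577.012939453125, 170.25738525390625), 52.287628173828125)
rows x + to -, cols y - to + (6mm)
 40  46  42  36  43  22  19  23  25  20  26  25  25  20  20  23  22  26  27  30  21  42  40  38  39
 44  48  45  95  68  69  69  68  71  68  70  70  64  53  29  25  28  31  30  28  31  48  49  43  41
 43  45  47 106  68  68  70  68  69  69  70  69  67  68  68  65  68  66  67  68 101 112 112 112 111
 46  46  45 110  68  71  71  67  69  69  72  68  69  70  68  69  72  71  70  69 116 114 113 111 112
 43  46  46 112  68  68  68  69  69  69  69  71  71  70  66  68  69  68  68  69 100 114 113 114 114
 27  39  47 113 
[... 483 characters left out ...]

 40  41  24  68  69  67  66  70  69  67  59  57  58  58  61  49 111 121 114  64  69  70  70  69  69
 37  41  26  64  68  66  67  65  67  69  65  69  69  70  62  55  68  68  66  70  68  68  72  68  68
 38  42  37  68  68  67  67  66  70  66  67  68  68  68  69  66  70  70  68  66  71  68  68  67  70
 39  39  30  67  68  67  65  67  68  69  68  66  67  67  68  68  69  68  67  67  69  70  68  69  74
 37  39  42  67  68  66  68  67  65  66  69  69  69  70  69  70  67  67  73  68  69  67  69  69  66
 29  34  21  24  21  24  27  25  23  29  35  49  67  65  68  66  66  68  68  67  71  69  67  70  61
 32  32  22  18  23  23  25  25  25  25  26  27  26  24  29  26  20  23  25  28  21  20  22  24  26
```

```bash
python3 - <<'E'
from h import *
s=bot.calibration('scene')
g={f:cv2.cvtColor(cv2.imread(f'pics/{f}.png'),cv2.COLOR_BGR2GRAY).astype(np.float32) for f in('s5','s14')}
for C in([.4288,-.1403],[.4143,-.1758],[.4,-.211],[.386,-.246]):
    x,y=proj(s,[*C,.096])[0].astype(int);y0,y1,x0,x1=y-6,y+24,x-9,x+9
    T=cv2.resize(g['s5'][y0:y1,x0:x1],None,fx=8,fy=8,interpolation=cv2.INTER_CUBIC)
    S=cv2.resize(g['s14'][y0-20:y1+3,x0-4:x1+4],None,fx=8,fy=8,interpolation=cv2.INTER_CUBIC)
    r=cv2.matchTemplate(S,T,cv2.TM_CCOEFF_NORMED);_,v,_,l=cv2.minMaxLoc(r)
    k=(proj(s,[*C,.07])[0,1]-proj(s,[*C,.1])[0,1])/30
    kd=(proj(s,[*C,.034])[0,1]-proj(s,[*C,.067])[0,1])
    ka=(proj(s,[*C,.08])[0,1]-proj(s,[*C,.113])[0,1])
    print('dx',l[0]/8-4,'dy',l[1]/8-20,'33mm at base/mid px',kd.round(2),ka.round(2),round(v,3))
E
```

```text
dx 0.5 dy -12.375 33mm at base/mid px 12.12 12.66 0.784
dx 0.5 dy -12.5 33mm at base/mid px 12.31 12.88 0.974
dx 0.875 dy -12.75 33mm at base/mid px 12.49 13.1 0.929
dx 0.875 dy -12.75 33mm at base/mid px 12.67 13.31 0.893
```

```bash
python3 -c "
from workcell import bot
print(bot.job_done())"
```

```text
the job is handed in; nothing more can be done
None
```

I handed the job in at about 51 s: all four vials stand on circles 1 to 4, and the platform rose about 32.6 mm, against roughly 32.9 mm (give or take 1 mm) for the red pointer. The crank is off the screw and standing upright about 3 mm from the middle of its mat. The screw's square end turned slightly while I was placing vials 2 to 4; I didn't find the cause, and the platform height hadn't measurably changed. I had used all my picture views by then, so I made the final checks from image measurements.

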